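# Coat the carving blanks and lay them out to dry

### The arm

A 6-joint arm with a two-finger parallel gripper is mounted at the origin on the work surface. World frame = base frame: x ahead of the robot, y to its left, z up, the work surface at z = 0. Lengths are in m, angles in rad, forces in N, time in s.
With the tool pointing down it reaches from about 0.425 to 0.925 m from the base axis. Payload 12.5 kg.
Tool frame: the origin (TCP) lies between the finger pads; the fingertips stand 17 mm ahead of it and the grasp point (between the pads) lies 2 mm behind it; z points along the fingers, y is the line along which they close (so a half turn about z gives the same grasp; the last joint's range is limited). The gripper opens to 85 mm and grips with 20 to 120 N. Pads are 22 mm wide; open, the fingers measure 114 mm over their backs; the gripper's body (76 mm by 85 mm) begins 54 mm behind the grasp point. The pads swing forward as they close: fully open they stand 13 mm farther back than shut.
Start: joints at [1.017, 0.491, 1.559, -0, 1.092, -0.106], TCP at [0.271, 0.563, 0.248] pointing down, gripper open.
Joint ranges: [-3.1, 3.1], [-0.84, 2.19], [0.05, 2.79], [-1.13, 4.28], [0.06, 2.93], [-2.69, 2.69]. Speed limits (rad/s): [2.22, 2.22, 2.79, 3.14, 3.14, 3.14].

### API

Orientations are given as a unit quaternion [x, y, z, w].
In Python, from workcell import manip gives the robot as it stands.
- The arm moves only by the tool send_rows, never from a script. Its argument "targets" is one flat list of numbers, 6 for each row, row after row: the shift along the tool's x, y, z each as a share of 0.03 m, from -1 to 1, then the turn, a rotation vector about the tool's x, y, z each as a share of 6 degrees, from -1 to 1. A call has 1 to 12 rows; each row shifts and turns the commanded pose from where the row before left it, along the tool's axes as they then stand; what a row does not reach is not made up. A row lasts 1/8 s, in which the tool goes at most 62.5 mm and 10.7 degrees, less where a joint would pass 70% of its speed; a pose out of reach is approached as far as the arm can. A call with a number of a shift or a turn outside -1 to 1 is refused whole. A call with a gripper value outside its range is refused whole. "jaw" is the opening, from -1 (shut) to 1 (fully open), set as the call begins (left out, the last holds). The fingers move at their own pace and stop on an object; "force" is the grip in N (left out, the last holds). Time passes only in rows, so rows that do not move let the fingers close. It gives the time, the measured TCP pose, the force, the opening and the grip force at its end, in the units of the state.
- manip.state(): the state, without advancing time (a new reading comes with each control period).
- manip.read_camera(name): name is "scene" or "top" or "wrist"; returns a dict with "pixels" (420x560x3 uint8, red, green, blue), "intrinsics" (3x3 intrinsics, pixels), "k1" (the pictures are not rectified: a ray, as slopes to the right and down, at radius r is drawn at 1 + k1 r^2 times it, then the intrinsics apply), "origin" and "rotation" of the camera in the world. Camera axes: x right, y up, looking along -z (the intrinsics and any distortion apply to the point x, -y, -z); pixel columns grow to the right and rows downward; lengths in m; the calibration is good to about 2 mm. A picture is of the moment at which its call begins. There is no depth.
- manip.finish_job(): hands the job in; it is judged then, once.
The state is a dict: "time": time; "joint_positions": joint angles; "qvel": joint speeds; "tau": joint torques, N m; "tool_pos": TCP position; "orientation": TCP orientation; "wrist_force": force on the tool from outside, world axes, zero at the start; "torque": the same for the moment, N m; "width": finger opening in m; "grasp_force": force on a finger pad.
Only numpy, scipy, OpenCV 4.12 (cv2) and the standard library are available. Lean on these libraries where they do the work, as an engineer would, in place of code of your own. Each camera call takes 0.05 s, during which the arm holds its last target. There are 200 camera calls.

### The job

Take the wooden blanks one at a time from the stacks on the dark board and seat each flat and square in a pocket of the coating fixture. With all of them seated, press the spray bottle's cap fully down and let it come right up again, twice, then lay all the blanks flat and side by side, none on top of another, on the drying rack. Leave the figure, the whetstone and the ink pot where they are.

Things in the scene. Friction and masses are not known exactly. Their poses are not given: they have to be found in the camera images.
- panel1: one of three or four identical flat blanks of pale wood, 100 x 50 x 16 mm (its x, y, z), about 60 g, with a thin scribed border line on both faces. Origin at its centre; x along its length, z through its thickness; either face may be up, either end may lead. On the board at the start (under panel3, if present).
- panel2: one of three or four identical flat blanks of pale wood, 100 x 50 x 16 mm (its x, y, z), about 60 g, with a thin scribed border line on both faces. Origin at its centre; x along its length, z through its thickness; either face may be up, either end may lead. On the board at the start (under panel4, if present).
- panel3: one of three or four identical flat blanks of pale wood, 100 x 50 x 16 mm (its x, y, z), about 60 g, with a thin scribed border line on both faces. Origin at its centre; x along its length, z through its thickness; either face may be up, either end may lead. On top of panel1 at the start; absent in some runs.
- panel4: one of three or four identical flat blanks of pale wood, 100 x 50 x 16 mm (its x, y, z), about 60 g, with a thin scribed border line on both faces. Origin at its centre; x along its length, z through its thickness; either face may be up, either end may lead. On top of panel2 at the start; absent in some runs.
- board: fixed dark wooden board 240 x 180 x 20 mm (x, y, z) on which the stacks of blanks stand end to end along its x, about 116 mm apart. Origin at the centre of its underside, on the bench; its top is 20 mm up. It may be on the left or on the right.
- fixture: fixed plywood plate 180 x 250 x 12 mm (x, y, z), origin at the centre of its underside, on the bench. It has four pockets, 56 mm along x by 106 mm along y (3 mm clearance all round a blank), floors 12 mm above the bench, bounded at the ends and corners by stops 7 mm thick that rise 8 mm above the floor; the middle 84 mm of the long sides is open for the fingers; a seated blank stands 8 mm proud.
- pocket0 (a point): centre of a pocket's floor (at -44, -62 mm in the fixture's frame); axes parallel to the fixture's: a blank's length lies along y. A seated blank's origin is 8 mm above it.
- pocket1 (a point): centre of a pocket's floor (at -44, +62 mm), as pocket0.
- pocket2 (a point): centre of a pocket's floor (at +44, -62 mm), as pocket0.
- pocket3 (a point): centre of a pocket's floor (at +44, +62 mm), as pocket0.
- rack: fixed drying rack of pale wood, 240 x 180 x 30 mm (x, y, z): six battens, 12 mm wide, 45 mm apart, along y; flat tops 30 mm above the bench. Origin at the centre of its underside, on the bench. Takes four blanks with their length along x (centres at x = +-58, y = +-45 mm); a blank lying on it has its origin 38 mm above the bench. Left or right, across from the board.
- bottle: fixed upright aluminium spray bottle, 60 mm in diameter, shoulders 137 mm up, in a square wooden foot 90 x 90 x 22 mm, beyond the fixture; with its white cap it is 180 mm high. Origin at the centre of the foot's underside, on the bench; z up its axis; its nozzle points to -x, towards the fixture.
- cap_top (a point): centre of the flat top of the bottle's white sprung cap, a disc 36 mm in diameter and 20 mm high; 180 mm above the bench when up. It moves with the cap.
- cap (a joint): travel of the cap in m: 0 up, 0.010 fully down. A spring resists with 3 N at the top and 8 N fully down, and lifts it again when let go.
- figure: bystander: small carved wooden figure on a block, 60 x 60 mm, 138 mm high, loose; origin at the centre of its underside.
- whetstone: bystander: grey whetstone 60 x 150 x 28 mm, loose; origin at the centre of its underside.
- inkpot: bystander: small black open pot, 50 mm in diameter, 45 mm high, loose; origin at the centre of its underside.
There are look-alikes about, which are no part of the job. What is shaped like the panel2 but green, pink or purple is not meant.

How it is judged:
On the way, in this order (a step that is already met when the one before it is completed fails the run):
1. every blank is seated in a pocket ((horizontal distance between panel1 and pocket0 below 0.006 m or horizontal distance between panel1 and pocket1 below 0.006 m or horizontal distance between panel1 and pocket2 below 0.006 m or horizontal distance between panel1 and pocket3 below 0.006 m) and z of panel1 in the frame of fixture between 0.017 and 0.023 m and angle between the z axis of each of panel1, panel2, panel3, panel4 and the z axis of fixture, either way round below 0.06 rad and (horizontal distance between panel2 and pocket0 below 0.006 m or horizontal distance between panel2 and pocket1 below 0.006 m or horizontal distance between panel2 and pocket2 below 0.006 m or horizontal distance between panel2 and pocket3 below 0.006 m) and z of panel2 in the frame of fixture between 0.017 and 0.023 m and (horizontal distance between panel3 and pocket0 below 0.006 m or horizontal distance between panel3 and pocket1 below 0.006 m or horizontal distance between panel3 and pocket2 below 0.006 m or horizontal distance between panel3 and pocket3 below 0.006 m) and z of panel3 in the frame of fixture between 0.017 and 0.023 m and (horizontal distance between panel4 and pocket0 below 0.006 m or horizontal distance between panel4 and pocket1 below 0.006 m or horizontal distance between panel4 and pocket2 below 0.006 m or horizontal distance between panel4 and pocket3 below 0.006 m) and z of panel4 in the frame of fixture between 0.017 and 0.023 m), for 0.2 s.
2. cap pressed down with every blank seated (all of step 1 and value of joint cap above 0.007 m), for 0.05 s.
3. cap back up (value of joint cap below 0.002 m), for 0.05 s.
4. cap pressed down again with every blank seated (all of step 2), for 0.05 s.
5. cap back up again (value of joint cap below 0.002 m), for 0.05 s.
At the end, for the whole second after the job is handed in: Every blank rests flat on the rack's battens (within 4 mm in height and 0.06 rad), none on another, its centre within 115 mm along x and 85 mm along y of the rack's centre, at rest; the cap is up (under 2 mm) (x of panel1 in the frame of rack between -0.115 and 0.115 m and y of panel1 in the frame of rack between -0.085 and 0.085 m and z of panel1 in the frame of rack between 0.034 and 0.042 m and angle between the z axis of each of panel1, panel2, panel3, panel4 and the z axis of rack, either way round below 0.06 rad and linear speed of each of panel1, panel2, panel3, panel4 below 0.02 m/s and x of panel2 in the frame of rack between -0.115 and 0.115 m and y of panel2 in the frame of rack between -0.085 and 0.085 m and z of panel2 in the frame of rack between 0.034 and 0.042 m and x of panel3 in the frame of rack between -0.115 and 0.115 m and y of panel3 in the frame of rack between -0.085 and 0.085 m and z of panel3 in the frame of rack between 0.034 and 0.042 m and x of panel4 in the frame of rack between -0.115 and 0.115 m and y of panel4 in the frame of rack between -0.085 and 0.085 m and z of panel4 in the frame of rack between 0.034 and 0.042 m and value of joint cap below 0.002 m); the robot touches nothing.
It fails at once if the figure is shifted more than 30 mm or tipped (distance of figure from where it was at the start of the episode above 0.03 m or angle between figure's own z axis and vertical above 0.5 rad).
It fails at once if the whetstone is shifted more than 30 mm or tipped (distance of whetstone from where it was at the start of the episode above 0.03 m or angle between whetstone's own z axis and vertical above 0.5 rad).
It fails at once if the inkpot is shifted more than 30 mm or tipped (distance of inkpot from where it was at the start of the episode above 0.03 m or angle between inkpot's own z axis and vertical above 0.5 rad).
Of panel3, panel4 only 1 to 2 are there at a start; the rules pass over those that are not, and their reading is None.
At some moment in a run one of panel1, panel2, panel3, panel4 may be knocked a few centimetres aside while the robot is not near it.
Once in a run the grip may slacken for a moment while it holds something.
It also fails if it takes over 210 s, if anything falls off the work surface, if the arm or the gripper's body presses on something with over 40 N, if the wrist force passes 120 N, or if a joint passes its speed limit or range.

## Working session

There is one attempt and no reset: what is moved stays moved. The work goes in short steps, Python scripts to look and compute and a tool call to move; the robot and the scene stay as the last step left them, time stands still between calls to the robot, and variables do not carry over. Pictures are saved under pics/ and viewed, at most 14 in all, crops included, and the job is handed in when it is done.

Besides the shell and the picture viewer there is one more tool, called after ">>>" as name(argument=value, ...), one argument or row to a line, values as JSON. send_rows: Moves the arm, as the interface text tells. Its arguments: {"type":"object","properties":{"targets":{"type":"array","items":{"type":"number","minimum":-1,"maximum":1}},"jaw":{"type":"number"},"force":{"type":"number"}},"required":["targets"]}

```bash
mkdir -p pics; cat > h.py <<'E'
import numpy as np, cv2
from workcell import manip
from scipy.spatial.transform import Rotation as R
def cam(n,save=None):
    c=manip.read_camera(n)
    if save: cv2.imwrite('pics/'+save,cv2.cvtColor(c['pixels'],cv2.COLOR_RGB2BGR))
    return c
def ray(c,uv,z):
    uv=np.atleast_2d(np.array(uv,float)); K=np.array(c['intrinsics']);k=c['k1']
    d=np.stack([(uv[:,0]-K[0,2])/K[0,0],(uv[:,1]-K[1,2])/K[1,1]],1)
    s=d.copy()
    for _ in range(20): s=d/(1+k*(s**2).sum(1,keepdims=True))
    v=np.stack([s[:,0],-s[:,1],-np.ones(len(s))],1)@np.array(c['rotation']).T
    o=np.array(c['origin']); return o+v*((z-o[2])/v[:,2])[:,None]
def proj(c,p):
    q=(np.atleast_2d(p)-c['origin'])@np.array(c['rotation']); s=np.stack([q[:,0]/-q[:,2],-q[:,1]/-q[:,2]],1)
    s=s*(1+c['k1']*(s**2).sum(1,keepdims=True)); K=np.array(c['intrinsics'])
    return np.stack([s[:,0]*K[0,0]+K[0,2],s[:,1]*K[1,1]+K[1,2]],1)
E
python3 - <<'E'
from h import *
print(manip.state())
for n in('top','scene','wrist'):
    c=cam(n,n+'0.png'); print(n,c['origin'],np.round(c['rotation'],3).tolist(),np.array(c['intrinsics']).tolist(),c['k1'])
E
```

```text
{'time': 0.0, 'joint_positions': array([ 1.01740073e+00,  4.91567193e-01,  1.55948350e+00, -3.15609570e-05,
        1.09171849e+00, -1.05599041e-01]), 'qvel': array([-1.66014578e-03, -3.86866959e-05, -4.66022964e-04, -1.04359327e-03,
       -1.39361350e-04, -9.62116125e-04]), 'tau': array([ 6.05909827e-04, -6.18444514e+01, -2.61598599e+01,  4.26462987e-05,
        4.01834812e-03,  1.06022404e-05]), 'tool_pos': array([0.27047771, 0.56318995, 0.24771127]), 'orientation': array([ 2.22025135e-01,  9.75040765e-01, -5.61149792e-04, -1.77097076e-04]), 'wrist_force': array([ 0.13800396,  0.46535336, -0.64611239]), 'torque': array([0.04461401, 0.04348405, 0.01147633]), 'grasp_force': 0.0, 'width': 0.0854414442872846}
top [0.35909183 0.08733083 1.61990156] [-0.039, 0.053, 0.709, -0.702] [[441.5136252971067, 0.0, 283.9058831798021], [0.0, 441.5136252971067, 212.27496204694455], [0.0, 0.0, 1.0]] -0.1346319179704212
scene [ 1.32079288 -0.6259511   0.78558062] [0.441, 0.205, 0.344, 0.803] [[400.03000927812565, 0.0, 272.0026865346418], [0.0, 400.03000927812565, 215.96493786516263], [0.0, 0.0, 1.0]] 0.024354198852537846
wrist [0.19519225 0.59947755 0.37457081] [-0.138, -0.087, 0.526, 0.835] [[336.95512087687644, 0.0, 276.4725813540131], [0.0, 336.95512087687644, 213.76971500442608], [0.0, 0.0, 1.0]] -0.05090437078072512
```

View pics/top0.png

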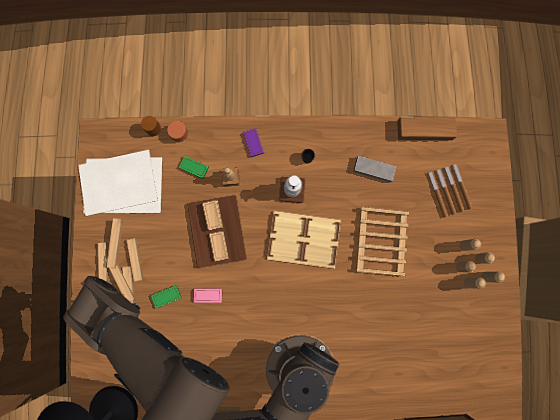

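View pics/scene0.png

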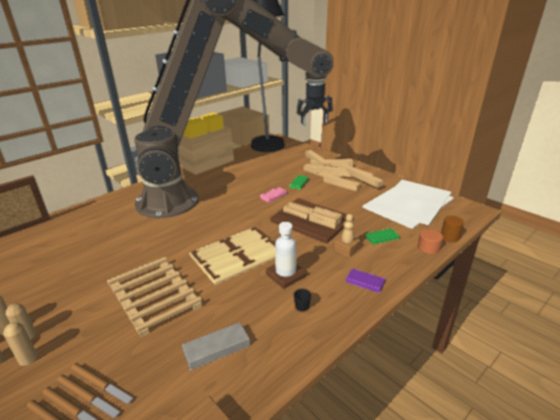

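```bash
sed -i "s/    if save/    c['rotation']=R.from_quat(c['rotation']).as_matrix()\n    if save/" h.py
python3 - <<'E'
from h import *
c=cam('top');s=cam('scene')
def crop(c,x0,y0,x1,y1,k): return cv2.resize(c['pixels'][y0:y1,x0:x1],None,fx=k,fy=k,interpolation=cv2.INTER_CUBIC)
a=crop(c,180,185,420,285,3.3333)
b=crop(s,240,180,370,250,3.08);b2=crop(s,180,215,310,285,3.08)
b=np.hstack([b,b2])[:, :800];b=np.pad(b,((0,0),(0,800-b.shape[1]),(0,0)))
im=np.vstack([a,b])
print(im.shape);cv2.imwrite('pics/z1.png',im[:,:,::-1])
for n,uv,z in [('base',(305,345),.0),('board',(215,231),.02),('fix',(303,239),.012),('rack',(381,241),.03),('bot',(293,183),.18),('fig',(230,176),.07),('ink',(308,156),.02),('whet',(375,168),.028)]: print(n,np.round(ray(c,uv,z),3))
E
```

```text
(549, 800, 3)
base [[ 0.088 -0.018  0.   ]]
board [[0.502 0.304 0.02 ]]
fix [[ 0.471 -0.016  0.012]]
rack [[ 0.459 -0.3    0.03 ]]
bot [[0.645 0.025 0.18 ]]
fig [[0.695 0.246 0.07 ]]
ink [[ 0.78  -0.039  0.02 ]]
whet [[ 0.731 -0.288  0.028]]
```

View pics/z1.png

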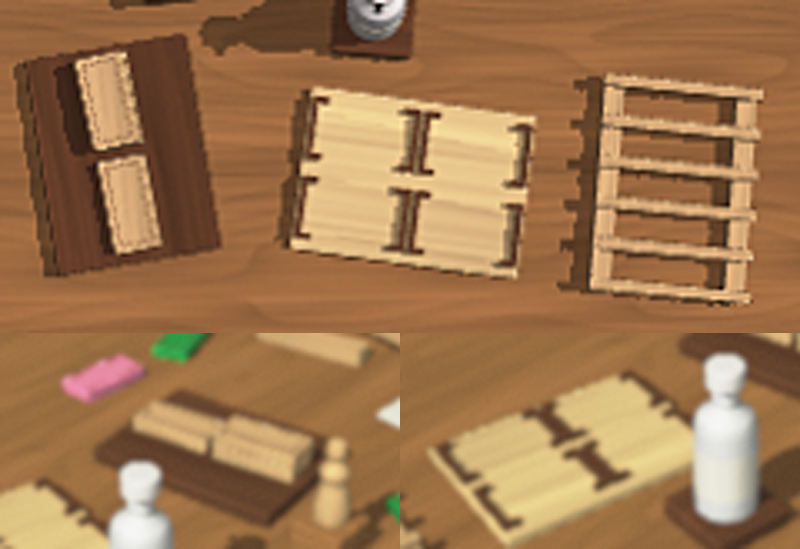

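```bash
cat > m.py <<'E'
from h import *
def mask(c,lo,hi,box):
    h=cv2.cvtColor(c['pixels'],cv2.COLOR_RGB2HSV); m=cv2.inRange(h,np.array(lo),np.array(hi)); o=np.zeros_like(m); x0,y0,x1,y1=box; o[y0:y1,x0:x1]=m[y0:y1,x0:x1]; return o
def rect(c,m,z,amin=60,hull=False):
    if hull: pts=[np.argwhere(m>0)[:,::-1]]
    else: pts=[k[:,0] for k in cv2.findContours(m,0,cv2.CHAIN_APPROX_NONE)[0] if cv2.contourArea(k)>amin]
    out=[]
    for p in pts:
        w=ray(c,p,z)[:,:2]; (x,y),(a,b),t=cv2.minAreaRect((w*1000).astype(np.float32))
        if a<b: a,b,t=b,a,t+90
        t=(t+90)%180-90
        out.append([round(float(v),1) for v in (x,y,a,b,t)])
    return out
E
python3 - <<'E'
from m import *
c=cam('top');hsv=cv2.cvtColor(c['pixels'],cv2.COLOR_RGB2HSV)
for p in [(211,210),(218,246),(195,235),(285,230),(300,215),(365,230),(350,230),(260,230),(382,230),(382,213)]: print(p,hsv[p[1],p[0]])
E
```

```text
(211, 210) [ 16 114 214]
(218, 246) [ 15 113 218]
(195, 235) [ 10 152 104]
(285, 230) [ 19 101 233]
(300, 215) [ 19  99 240]
(365, 230) [ 17 109 231]
(350, 230) [ 13 151 159]
(260, 230) [ 13 149 145]
(382, 230) [ 13 151 147]
(382, 213) [ 13 158  84]
```

```bash
python3 - <<'E'
from m import *
c=cam('top')
lo,hi=(11,70,175),(25,135,255)
print('blanks52',rect(c,mask(c,lo,hi,(195,195,235,231)),.052))
print('blanks36',rect(c,mask(c,lo,hi,(195,195,238,268)),.036))
m=mask(c,lo,hi,(262,205,345,272)); print('fix hull z12',rect(c,m,.012,hull=True))
m=mask(c,lo,hi,(350,200,412,280)); print('rack',rect(c,m,.03,hull=True))
m=mask(c,(0,100,0),(14,255,118),(180,188,250,272)); print('board',rect(c,m,.02))
s=cam('scene')
for n,uv,z in [('capTop',(293,181),.18)]: print(n,ray(c,uv,z))
h=cv2.cvtColor(c['pixels'],cv2.COLOR_RGB2GRAY)[170:200,278:308]; print(h[2:20,5:25])
q=manip.state(); print(R.from_quat(q['orientation']).as_matrix().round(3).tolist())
E
```

```text
blanks52 [[557.9, 309.6, 98.6, 52.8, 12.0]]
blanks36 [[447.2, 288.5, 98.6, 49.5, 11.2], [559.9, 311.9, 99.6, 53.4, 12.0]]
fix hull z12 [[470.9, -19.9, 251.6, 180.8, 81.6]]
rack [[459.1, -306.9, 234.6, 177.4, -6.2]]
board [[501.6, 306.1, 242.2, 197.3, 9.6], [632.0, 197.0, 41.1, 33.1, -0.0]]
capTop [[0.65226118 0.02496694 0.18      ]]
[[118 119 118 117 118 119 117 117 117 117 117 116 116 113 114 113 113 114
  111 111]
 [117 117 117 118 118 116 116 114 114 113 112 112 112 115 115 116 116 116
  117 117]
 [118 117 116 117 117 117 117 115 113 109 111 113 110 108 111 114 114 115
  115 116]
 [111 112 111 112 110 110 106  97 106 133 156 164 154 128 106 103 108 108
  109 110]
 [100 113 111 110 109 107 106 117 169 242 252 250 255 234 156 109 108 113
  115 115]
 [ 63  63  61  58  53  82 127 231 249 241 238 237 239 245 226 158 104  98
  103 107]
 [ 62  61  59  58  76 135 210 239 238 235 234 235 236 238 245 242 147  50
   59  80]
 [ 65  64  60  72 134 158 230 242 235 234 234 234 235 236 239 253 211  97
   54  56]
 [ 70  67  68  98 139 144 221 239 234 234 234 235 235 236 236 242 249 190
   83  55]
 [ 64  62  78 121 128 127 222 242 235 234 234 235 236 236 236 240 245 225
  129  56]
 [ 32  40  82 123 132  94 207 245 238 235 235 236 236 236 237 239 241 238
  157  68]
 [ 36  60  94 126 133 111 125 220 244 239 237 237 237 239 236 216 229 228
  156  80]
 [ 36  65  93 127 137 130  90 166 235 245 245 244 240 237 215 198 231 245
  178  74]
 [ 38  90 105 127 134 130 114  82  94 181 235 243 222 189 189 227 242 234
  158  75]
 [ 41 100 105 116 132 134 136 132 122  67   0  41 142 179 219 235 242 222
  136  66]
 [ 45  76  88  99 124 154 166 175 187 112   0 130 210 230 228 234 231 198
  141  81]
 [ 44  88  94  90 109 148 171 181 163  97  50 138 204 224 229 234 201 163
  109  59]
 [ 37  72 101  94  88 118 161 182 193 178 167 202 220 222 223 189 157 156
  110  62]]
[[-0.901, 0.433, -0.0], [0.433, 0.901, -0.0], [-0.0, -0.0, -1.0]]
```

```bash
cat > p.py <<'E'
from h import *
def plan(x,y,z,yaw,ret=False):
    "turn first, then shift in the turned tool axes; units of rows (30 mm, 6 deg)"
    q=manip.state(); M=R.from_quat(q['orientation']).as_matrix(); cur=np.degrees(np.arctan2(M[1,0],M[0,0]))
    t=(yaw-cur+180)%360-180; a=np.radians(yaw); d=(np.array([x,y,z])-q['tool_pos'])
    T=np.array([[np.cos(a),np.sin(a),0],[np.sin(a),-np.cos(a),0],[0,0,-1]])
    tilt=M.T@np.array([0,0,-1])  # want (0,0,1)
    print('at',q['tool_pos'].round(4),'yaw %.2f'%cur,'turn z %.2f'%(-t/6),'tilt xy rows',np.round(np.degrees([-tilt[1],tilt[0]])/6,3),'shift',np.round(T.T@d/.03,3),'j6 %.2f t %.1f'%(q['joint_positions'][5],q['time']),'w %.1f'%(q['width']*1e3),'gf %.0f'%q['grasp_force'],'F',q['wrist_force'].round(1))
E
python3 -c "
from p import *
plan(.50,.30,.25,191.5)
c=cam('wrist');q=manip.state();M=R.from_quat(q['orientation']).as_matrix();print((M.T@c['rotation']).round(3),M.T@(c['origin']-q['tool_pos']))"
```

```text
at [0.2706 0.5634 0.2482] yaw 154.35 turn z -6.19 tilt xy rows [-0.001  0.   ] shift [ -5.743 -10.128  -0.059] j6 -0.11 t 0.4 w 85.4 gf 0 F [0.1 0.5 0.1]
[[ 0.001  0.947  0.323]
 [ 1.    -0.    -0.001]
 [-0.001  0.323 -0.947]] [ 8.35833438e-02 -5.00514049e-05 -1.26740203e-01]
```

>>> send_rows(
  targets=[0,0,0,0,0,-1,0,0,0,0,0,-1,0,0,0,0,0,-1,0,0,0,0,0,-1,0,0,0,0,0,-1,0,0,0,0,0,-1,0,0,0,0,0,-0.2],
  jaw=1,
)

```text
time: 1.32
tool_pos: [0.2706, 0.5634, 0.2483]
orientation: [-0.101, 0.995, 0.0, 0.0]
wrist_force: [-0.1, 0.3, -0.2]
width: 0.0854
grasp_force: 0.0
```

>>> send_rows(
  targets=[-0.5,-1,0,0,0,0,-0.5,-1,0,0,0,0,-0.6,-1,0,0,0,0,-0.6,-1,0,0,0,0,-0.6,-1,0,0,0,0,-0.6,-1,0,0,0,0,-0.6,-1,0,0,0,0,-0.6,-1,0,0,0,0,-0.6,-1,0,0,0,0,-0.5,-1,0,0,0,0,0,0,0,0,0,0],
)

```text
time: 2.7
tool_pos: [0.4993, 0.3023, 0.2482]
orientation: [-0.098, 0.995, -0.0, 0.0]
wrist_force: [-0.6, -0.3, -0.5]
width: 0.0855
grasp_force: 0.0
```

```bash
python3 -c "
from p import *
plan(.50,.30,.25,191.5)
c=cam('wrist','w1.png');np.save('w1.npy',c,allow_pickle=True)"
```

```text
at [0.4993 0.3023 0.2482] yaw -168.70 turn z -0.03 tilt xy rows [-0.     0.002] shift [-0.008 -0.078 -0.059] j6 -1.34 t 2.7 w 85.5 gf 0 F [-0.6 -0.3 -0.5]
```

View pics/w1.png

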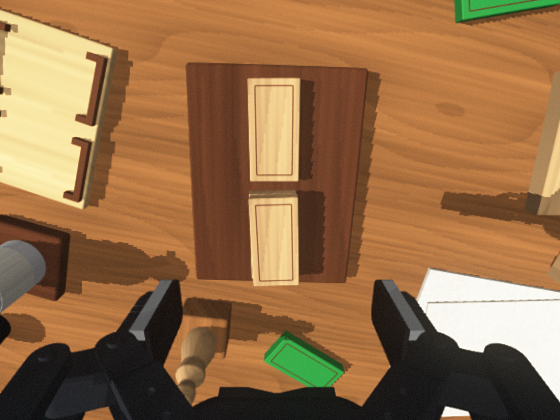

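```bash
python3 - <<'E'
from m import *
c=np.load('w1.npy',allow_pickle=True).item()
hsv=cv2.cvtColor(c['pixels'],cv2.COLOR_RGB2HSV)
for p in [(255,110),(274,130),(274,194),(273,240),(330,230),(60,100),(105,60)]: print(p,hsv[p[1],p[0]])
for v in (175,195,210):
  print(v,'near36',rect(c,mask(c,(11,60,v),(25,145,255),(230,70,310,186)),.036),'far52',rect(c,mask(c,(11,60,v),(25,145,255),(230,197,310,292)),.052),'far36',rect(c,mask(c,(11,60,v),(25,145,255),(230,197,310,292)),.036))
E
```

```text
(255, 110) [ 12 141 155]
(274, 130) [ 20 104 240]
(274, 194) [ 16 127 139]
(273, 240) [ 19 105 240]
(330, 230) [ 10 153 115]
(60, 100) [ 23  88 248]
(105, 60) [ 10 155  51]
175 near36 [[447.2, 289.2, 98.6, 49.5, 11.5]] far52 [[558.4, 311.4, 100.4, 50.8, 13.2]] far36 [[565.4, 312.7, 105.4, 53.3, 13.2]]
195 near36 [[447.2, 289.3, 98.5, 49.2, 11.5]] far52 [[558.3, 311.4, 99.9, 50.3, 13.2]] far36 [[565.3, 312.7, 104.9, 52.8, 13.2]]
210 near36 [[447.3, 289.2, 98.5, 49.0, 11.5]] far52 [[558.1, 311.3, 99.7, 49.3, 12.5]] far36 [[565.0, 312.5, 104.6, 51.7, 12.5]]
```

```bash
python3 -c "
from p import *
plan(.5582,.3114,.054,192.5)"
```

```text
at [0.4985 0.3031 0.2483] yaw -168.64 turn z -0.19 tilt xy rows [ 0.001 -0.001] shift [-2.002 -0.161  6.475] j6 -1.34 t 2.8 w 85.3 gf 0 F [0.2 0.5 0.2]
```

>>> send_rows(
  targets=[-1,-0.1,0,0,0,-0.2,-1,-0.06,1,0,0,0,0,0,1,0,0,0,0,0,1,0,0,0,0,0,1,0,0,0,0,0,1,0,0,0,0,0,0.7,0,0,0,0,0,0.5,0,0,0,0,0,0.28,0,0,0,0,0,0,0,0,0],
)

```text
time: 4.0
tool_pos: [0.5577, 0.3119, 0.0538]
orientation: [-0.111, 0.994, 0.0, -0.0]
wrist_force: [0.8, -0.6, 0.9]
width: 0.0854
grasp_force: 0.0
```

```bash
python3 -c "
from p import *
for i in range(3): plan(.5582,.3114,.054,192.5); cam('top')
c=cam('wrist','w2.png')"
```

```text
at [0.5577 0.3119 0.0538] yaw -167.25 turn z 0.04 tilt xy rows [ 0.    -0.002] shift [-0.013 -0.019 -0.007] j6 -1.39 t 4.0 w 85.4 gf 0 F [ 0.8 -0.6  0.9]
at [0.5579 0.3118 0.0543] yaw -167.26 turn z 0.04 tilt xy rows [0.001 0.005] shift [-0.005 -0.016  0.011] j6 -1.39 t 4.0 w 85.2 gf 0 F [ 0.2  0.2 -0.2]
at [0.5581 0.3119 0.0546] yaw -167.26 turn z 0.04 tilt xy rows [0.002 0.01 ] shift [-0.    -0.016  0.02 ] j6 -1.39 t 4.1 w 85.7 gf 0 F [ 0.5 -0.2  0.7]
```

View pics/w2.png

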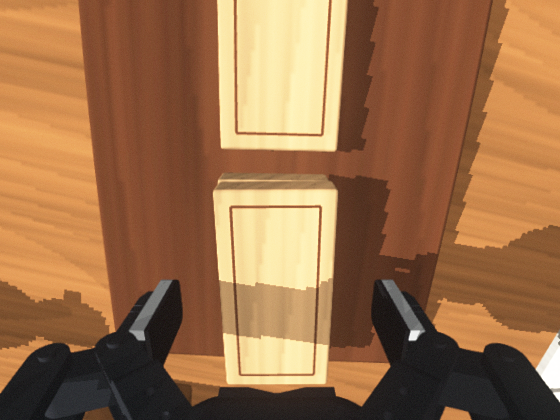

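>>> send_rows(
  targets=[0,0,0,0,0,0,0,0,0,0,0,0,0,0,0,0,0,0,0,0,0,0,0,0,0,0,0,0,0,0,0,0,0,0,0,0,0,0,0,0,0,0,0,0,0,0,0,0],
  jaw=-1,
  force=40,
)

```text
time: 5.2
tool_pos: [0.558, 0.3116, 0.0544]
orientation: [-0.111, 0.994, 0.0, 0.0]
wrist_force: [-2.0, -0.7, 6.2]
width: 0.0488
grasp_force: 42.0
```

>>> send_rows(
  targets=[0,0,-0.3,0,0,0,0,0,-0.7,0,0,0,0,0,-1,0,0,0,0,0,-1,0,0,0,0,0,-1,0,0,0],
)

```text
time: 5.82
tool_pos: [0.5577, 0.3115, 0.1752]
orientation: [-0.111, 0.994, 0.0, 0.0]
wrist_force: [-0.1, 0.9, -1.0]
width: 0.0489
grasp_force: 41.6
```

```bash
python3 -c "
from p import *
plan(.47,-.02,.16,81.6)
c=cam('wrist','w3.png');np.save('w3.npy',c,allow_pickle=True)"
```

```text
at [0.5577 0.3115 0.1752] yaw -167.26 turn z 18.52 tilt xy rows [0. 0.] shift [-11.36   -1.277   0.507] j6 -1.39 t 5.8 w 48.9 gf 42 F [-0.1  0.9 -1. ]
```

View pics/w3.png

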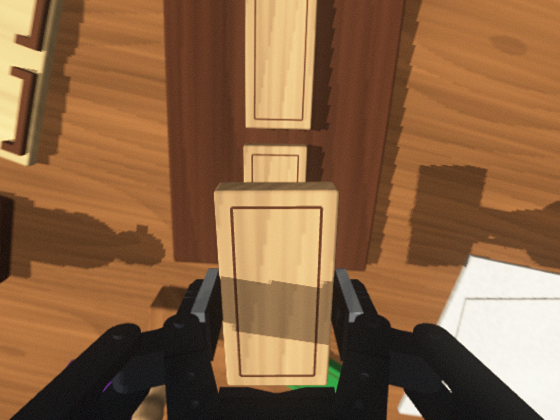

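>>> send_rows(
  targets=[0,0,-0.1,0,0,1,0,0,-0.1,0,0,1,0,0,-0.1,0,0,1,0,0,-0.1,0,0,1,0,0,-0.1,0,0,1,0,0,-0.1,0,0,1,0,0,-0.1,0,0,1,0,0,-0.1,0,0,1,0,0,0,0,0,1,0,0,0,0,0,1,0,0,0,0,0,1,0,0,0,0,0,1],
)

```text
time: 7.38
tool_pos: [0.5577, 0.3116, 0.1979]
orientation: [0.496, 0.868, -0.0, -0.0]
wrist_force: [0.2, -0.6, -1.0]
width: 0.0489
grasp_force: 41.6
```

>>> send_rows(
  targets=[0,0,0,0,0,1,0,0,0,0,0,1,0,0,0,0,0,1,0,0,0,0,0,1,0,0,0,0,0,1,0,0,0,0,0,1,0,0,0,0,0,0.5],
)

```text
time: 8.25
tool_pos: [0.5577, 0.3116, 0.1979]
orientation: [0.757, 0.653, -0.0, -0.0]
wrist_force: [0.5, -0.4, -1.0]
width: 0.0489
grasp_force: 41.6
```

>>> send_rows(
  targets=[-1,0,0,0,0,0,-1,-0.1,0,0,0,0,-1,-0.1,0,0,0,0,-1,-0.1,0,0,0,0,-1,-0.1,0,0,0,0,-1,-0.1,0,0,0,0,-1,-0.1,0,0,0,0,-1,-0.1,0,0,0,0,-1,-0.1,0,0,0,0,-1,-0.1,0,0,0,0,-1,-0.1,0,0,0,0,-1,-0.1,0,0,0,0],
)

```text
time: 9.75
tool_pos: [0.4731, -0.0408, 0.198]
orientation: [0.756, 0.654, 0.0, 0.0]
wrist_force: [0.0, -0.3, 0.4]
width: 0.0488
grasp_force: 41.6
```

>>> send_rows(
  targets=[-1,0,0,0,0,0,-1,0,0,0,0,0,-0.7,0,0,0,0,0,0,0,0,0,0,0,0,0,0,0,0,0],
)

```text
time: 10.38
tool_pos: [0.4618, -0.1196, 0.1979]
orientation: [0.756, 0.654, 0.0, -0.0]
wrist_force: [-0.2, 0.1, 0.1]
width: 0.049
grasp_force: 41.6
```

```bash
python3 -c "
from p import *
plan(.47,-.02,.16,81.6)
c=cam('wrist','w4.png');np.save('w4.npy',c,allow_pickle=True)"
```

```text
at [ 0.4618 -0.1196  0.1979] yaw 81.74 turn z 0.02 tilt xy rows [-0.001 -0.002] shift [ 3.326 -0.214  1.263] j6 -0.25 t 10.4 w 49.0 gf 42 F [-0.2  0.1  0.1]
```

View pics/w4.png

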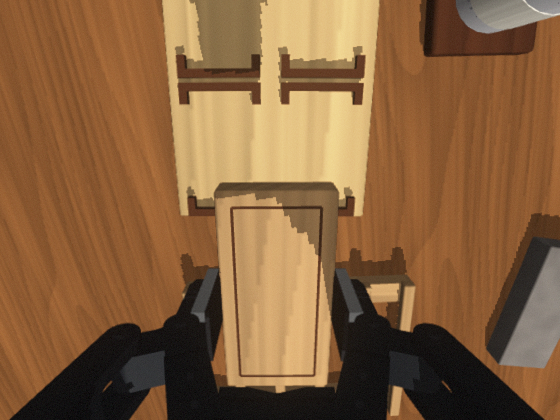

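```bash
cat > fx.py <<'E'
from m import *
c=np.load('w4.npy',allow_pickle=True).item()
m=mask(c,(0,80,0),(14,255,120),(165,45,380,110))
print([cv2.boundingRect(k) for k in cv2.findContours(m,0,1)[0] if cv2.contourArea(k)>60])
r=np.array(rect(c,m,.020)); print(r)
m=mask(c,(12,60,135),(30,150,255),(160,0,380,180)); k=max(cv2.findContours(m,0,1)[0],key=cv2.contourArea)
# outer long edges of plate at z=.012: row-wise extreme pixels
L=[];Q=[]
for v in range(20,175,5):
    u=np.where(m[v]>0)[0]; L.append((u[0]-.5,v));Q.append((u[-1]+.5,v))
for e in (L,Q):
    w=ray(c,e,.012)[:,:2]; vx,vy,x,y=cv2.fitLine((w*1000).astype(np.float32),cv2.DIST_HUBER,0,.01,.01).ravel(); print('edge',np.degrees(np.arctan2(vy,vx)),x,y)
# held blank in tool frame
M=R.from_quat(manip.state()['orientation']).as_matrix();t=manip.state()['tool_pos']
mm=mask(c,(11,60,100),(25,150,255),(216,192,338,380)); h=rect(c,mm,t[2]-.002,amin=2000); print('held',h,'tcp',t)
E
python3 fx.py
```

```text
[(281, 82, 82, 22), (178, 82, 83, 22), (176, 55, 84, 23), (281, 54, 84, 24)]
[[512.5 -36.7  69.6  17.1  -8. ]
 [425.5 -24.   70.1  17.2  -8.5]
 [428.3  -2.9  69.7  17.4  -8.7]
 [515.5 -15.3  69.6  18.1  -8.2]]
edge 81.74861 379.5378 -20.181389
edge 81.80252 561.1382 -22.736914
held [[461.7, -118.5, 95.3, 50.1, 82.1]] tcp [ 0.4618086  -0.11945498  0.19791422]
```

```bash
python3 - <<'E'
from p import *
c=np.load('w4.npy',allow_pickle=True).item()
g=cv2.cvtColor(c['pixels'],cv2.COLOR_RGB2HSV)[:,:,2].astype(int)
print(g[176:200,300],g[378:395,300]); 
q=manip.state();print(proj(c,ray(c,[(276,190)],q['tool_pos'][2]-.002)))
for v in (191,193,387): print(v,ray(c,[(277,v)],q['tool_pos'][2]-.002)-q['tool_pos'])
plan(.5051,-.0875,.16,81.7)
plan(.5051,-.0875,.031,81.7)
E
```

```text
[229 230 229 230 230 212 141  97  93  97  95  98 100 102 117 130 130 132
 130 131 129 132 130 133] [225 225 221 226 222 224 222 152  93  81  48  33  28  20  28  22  31]
[[276. 190.]]
191 [[ 0.0069174   0.04832107 -0.002     ]]
193 [[ 0.0068009   0.04751235 -0.002     ]]
387 [[-0.00741465 -0.05119497 -0.002     ]]
at [ 0.4618 -0.1195  0.1979] yaw 81.77 turn z 0.01 tilt xy rows [-0.001 -0.002] shift [1.262 1.274 1.264] j6 -0.25 t 10.4 w 48.7 gf 42 F [ 0.  -0.6 -0.9]
at [ 0.4618 -0.1195  0.1979] yaw 81.77 turn z 0.01 tilt xy rows [-0.001 -0.002] shift [1.262 1.274 5.564] j6 -0.25 t 10.4 w 48.7 gf 42 F [ 0.  -0.6 -0.9]
```

>>> send_rows(
  targets=[0.64,0.635,0,0,0,0,0.64,0.635,0,0,0,0,0,0,1,0,0,0,0,0,1,0,0,0,0,0,1,0,0,0,0,0,1,0,0,0,0,0,0.6,0,0,0,0,0,0.4,0,0,0,0,0,0,0,0,0,0,0,0,0,0,0],
)

```text
time: 11.68
tool_pos: [0.5054, -0.0874, 0.0485]
orientation: [0.756, 0.654, 0.0, 0.0]
wrist_force: [-1.1, -0.5, -0.6]
width: 0.0487
grasp_force: 41.6
```

```bash
python3 -c "
from p import *
plan(.5051,-.0875,.031,81.7)
c=cam('wrist','w5.png')
plan(.5051,-.0875,.031,81.7)"
```

```text
at [ 0.5054 -0.0874  0.0485] yaw 81.76 turn z 0.01 tilt xy rows [0.009 0.001] shift [-0.004 -0.009  0.583] j6 -0.16 t 11.7 w 48.7 gf 42 F [-1.1 -0.5 -0.6]
at [ 0.5054 -0.0875  0.0486] yaw 81.75 turn z 0.01 tilt xy rows [0.012 0.001] shift [-0.001 -0.011  0.587] j6 -0.16 t 11.7 w 48.8 gf 42 F [-0.   0.2 -1.1]
```

View pics/w5.png

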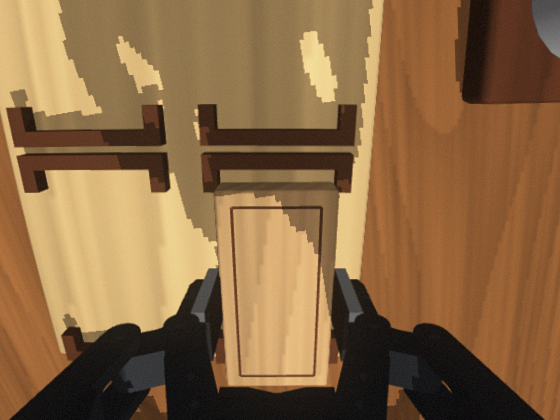

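>>> send_rows(
  targets=[0,0,0.2,0,0,0,0,0,0.2,0,0,0,0,0,0.17,0,0,0,0,0,0,0,0,0],
)

```text
time: 12.22
tool_pos: [0.505, -0.0875, 0.0305]
orientation: [0.756, 0.654, -0.0, -0.0]
wrist_force: [0.0, 0.4, -0.2]
width: 0.0491
grasp_force: 41.6
```

```bash
python3 -c "
from p import *
plan(.5051,-.0875,.031,81.7)"
```

```text
at [ 0.505  -0.0875  0.0305] yaw 81.74 turn z 0.01 tilt xy rows [-0.003 -0.001] shift [ 0.002  0.004 -0.018] j6 -0.16 t 12.2 w 49.1 gf 42 F [ 0.   0.4 -0.2]
```

>>> send_rows(
  targets=[0,0,0,0,0,0,0,0,0,0,0,0,0,0,0,0,0,0],
  jaw=0.55,
)

```text
time: 12.6
tool_pos: [0.5051, -0.0876, 0.0308]
orientation: [0.756, 0.654, 0.0, 0.0]
wrist_force: [0.1, -0.7, 0.3]
width: 0.0664
grasp_force: 0.0
```

>>> send_rows(
  targets=[0,0,-0.5,0,0,0,0,0,-1,0,0,0,0,0,-1,0,0,0,0,0,-1,0,0,0,0,0,-1,0,0,0,0,0,-1,0,0,0,0,0,-0.5,0,0,0,0,0,0,0,0,0],
  jaw=1,
)

```text
time: 13.6
tool_pos: [0.5051, -0.0875, 0.2117]
orientation: [0.756, 0.654, 0.001, 0.001]
wrist_force: [0.1, 0.3, -0.9]
width: 0.0853
grasp_force: 0.0
```

```bash
python3 - <<'E'
from p import *
from m import *
plan(.50,.30,.22,191.5)
c=cam('wrist','w6.png')
t=manip.state()['tool_pos']
for v in (175,195): 
  m=mask(c,(11,60,v),(23,145,255),(190,150,360,400)); print(rect(c,m,.028,amin=400))
E
```

```text
at [ 0.5051 -0.0875  0.2117] yaw 81.75 turn z -18.29 tilt xy rows [0.018 0.002] shift [-2.408 12.693 -0.277] j6 -0.16 t 13.6 w 85.3 gf 0 F [ 0.1  0.3 -0.9]
[[391.7, -270.9, 125.1, 16.8, 83.8], [425.3, -265.3, 107.6, 41.8, 83.7], [468.0, -226.6, 30.6, 20.9, -8.2], [500.9, -278.2, 117.2, 41.7, 83.8], [545.9, -280.1, 111.5, 40.3, 83.3], [504.4, -89.1, 82.1, 34.6, 82.2], [512.9, -96.8, 95.0, 68.4, 81.6], [450.5, -86.6, 96.4, 57.6, 77.1]]
[[440.7, -270.0, 101.6, 9.5, 83.8], [485.1, -279.5, 110.8, 9.3, 83.7], [530.9, -281.1, 103.2, 9.0, 84.4], [391.4, -270.2, 123.5, 16.2, 83.6], [504.4, -89.0, 82.0, 34.3, 82.1], [513.0, -96.8, 95.0, 67.8, 81.6], [450.6, -86.1, 95.3, 57.6, 77.1]]
```

View pics/w6.png

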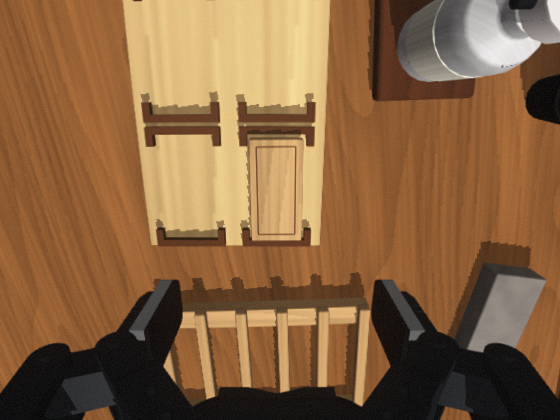

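>>> send_rows(
  targets=[1,-0.25,0,0,0,0,1,-0.25,0,0,0,0,1,-0.25,0,0,0,0,1,-0.25,0,0,0,0,1,-0.25,0,0,0,0,1,-0.25,0,0,0,0,1,-0.25,0,0,0,0,1,-0.25,0,0,0,0,1,-0.25,0,0,0,0,1,-0.25,0,0,0,0,1,-0.25,0,0,0,0,1,-0.25,0,0,0,0],
)

```text
time: 15.15
tool_pos: [0.4671, 0.2825, 0.2093]
orientation: [0.756, 0.654, -0.001, -0.0]
wrist_force: [-0.8, 0.1, 0.3]
width: 0.0855
grasp_force: 0.0
```

>>> send_rows(
  targets=[0.4,0,0,0,0,0,0,0,0,0,0,-1,0,0,0,0,0,-1,0,0,0,0,0,-1,0,0,0,0,0,-1,0,0,0,0,0,-1,0,0,0,0,0,-1,0,0,0,0,0,-1,0,0,0,0,0,-1,0,0,0,0,0,-1,0,0,0,0,0,-1],
)

```text
time: 16.52
tool_pos: [0.4694, 0.2929, 0.2099]
orientation: [0.326, 0.945, -0.001, -0.001]
wrist_force: [-0.1, -0.9, 0.1]
width: 0.0855
grasp_force: 0.0
```

>>> send_rows(
  targets=[0,0,0,0,0,-1,0,0,0,0,0,-1,0,0,0,0,0,-1,0,0,0,0,0,-1,0,0,0,0,0,-1,0,0,0,0,0,-1,0,0,0,0,0,-1,0,0,0,0,0,-1,0,0,0,0,0,-0.3,0,0,0,0,0,0],
)

```text
time: 17.77
tool_pos: [0.4695, 0.2932, 0.2104]
orientation: [-0.1, 0.995, -0.0, -0.0]
wrist_force: [0.4, -0.6, -0.3]
width: 0.0856
grasp_force: 0.0
```

```bash
python3 - <<'E'
from p import *
from m import *
c=cam('wrist','w7.png')
r=rect(c,mask(c,(11,60,195),(25,145,255),(180,20,380,390)),.036,amin=400);print(r)
for b in r:
  if b[2]>85: plan(b[0]/1e3,b[1]/1e3,.038,b[4]+180)
E
```

```text
[[558.3, 310.0, 99.2, 49.4, 11.6], [447.8, 289.2, 99.1, 49.4, 11.4]]
at [0.4694 0.2933 0.2105] yaw -168.57 turn z -0.03 tilt xy rows [-0.001 -0.004] shift [-3.014 -0.05   5.75 ] j6 -1.33 t 17.8 w 85.6 gf 0 F [-0.9 -0.2 -0.2]
at [0.4694 0.2933 0.2105] yaw -168.57 turn z 0.01 tilt xy rows [-0.001 -0.004] shift [0.734 0.009 5.75 ] j6 -1.33 t 17.8 w 85.6 gf 0 F [-0.9 -0.2 -0.2]
```

>>> send_rows(
  targets=[0.73,0.01,0.75,0,0,0,0,0,1,0,0,0,0,0,1,0,0,0,0,0,1,0,0,0,0,0,1,0,0,0,0,0,0.6,0,0,0,0,0,0.4,0,0,0,0,0,0,0,0,0,0,0,0,0,0,0],
)

```text
time: 18.95
tool_pos: [0.4482, 0.2896, 0.0389]
orientation: [-0.1, 0.995, 0.0, 0.0]
wrist_force: [-0.2, 0.1, -0.6]
width: 0.0855
grasp_force: 0.0
```

>>> send_rows(
  targets=[0,0,0,0,0,0,0,0,0,0,0,0,0,0,0,0,0,0,0,0,0,0,0,0,0,0,0,0,0,0,0,0,0,0,0,0,0,0,0,0,0,0,0,0,0,0,0,0],
  jaw=-1,
  force=40,
)

```text
time: 19.95
tool_pos: [0.4481, 0.2896, 0.039]
orientation: [-0.101, 0.995, 0.0, 0.0]
wrist_force: [-0.7, -0.8, 5.9]
width: 0.0489
grasp_force: 41.3
```

>>> send_rows(
  targets=[0,0,-0.3,0,0,0,0,0,-0.7,0,0,0,0,0,-1,0,0,0,0,0,-1,0,0,0,0,0,-1,0,0,0,0,0,-1,0,0,0],
)

```text
time: 20.7
tool_pos: [0.4477, 0.2893, 0.1899]
orientation: [-0.101, 0.995, 0.0, 0.0]
wrist_force: [0.1, -0.4, -1.4]
width: 0.0488
grasp_force: 41.8
```

>>> send_rows(
  targets=[0,0,0,0,0,1,0,0,0,0,0,1,0,0,0,0,0,1,0,0,0,0,0,1,0,0,0,0,0,1,0,0,0,0,0,1,0,0,0,0,0,1,0,0,0,0,0,1,0,0,0,0,0,1,0,0,0,0,0,1,0,0,0,0,0,1,0,0,0,0,0,1],
)

```text
time: 22.2
tool_pos: [0.4477, 0.2894, 0.1889]
orientation: [0.505, 0.863, 0.0, 0.0]
wrist_force: [1.1, -0.2, -0.6]
width: 0.0491
grasp_force: 41.8
```

>>> send_rows(
  targets=[0,0,0,0,0,1,0,0,0,0,0,1,0,0,0,0,0,1,0,0,0,0,0,1,0,0,0,0,0,1,0,0,0,0,0,1,0,0,0,0,0,0.3,0,0,0,0,0,0],
)

```text
time: 23.2
tool_pos: [0.4478, 0.2894, 0.1886]
orientation: [0.756, 0.655, 0.0, 0.0]
wrist_force: [-0.2, 0.7, 0.0]
width: 0.0495
grasp_force: 41.8
```

```bash
python3 - <<'E'
from p import *
c=cam('wrist','w8.png')
g=cv2.cvtColor(c['pixels'],cv2.COLOR_RGB2HSV)[:,:,2].astype(int)
print(g[180:200,300],g[378:392,300])
plan(.4359,.0479,.09,81.7)
E
```

```text
[114 117 119 115 121 120 124 134 153 166 164 166 167 166 166 165 168 168
 167 166] [247 248 247 247 248 248 249 249 251 248 139  52  44  46]
at [0.4478 0.2894 0.1885] yaw 81.84 turn z 0.02 tilt xy rows [ 0.001 -0.002] shift [-8.024  0.768  3.284] j6 0.59 t 23.2 w 48.5 gf 42 F [-0.4  0.8 -1. ]
```

>>> send_rows(
  targets=[-1,0.1,0,0,0,0,-1,0.1,0,0,0,0,-1,0.1,0,0,0,0,-1,0.1,0,0,0,0,-1,0.1,0,0,0,0,-1,0.1,0,0,0,0,-1,0.1,0,0,0,0,-0.97,0.06,0,0,0,0,0,0,1,0,0,0,0,0,1,0,0,0,0,0,1,0,0,0,0,0,0.6,0,0,0],
)

```text
time: 24.75
tool_pos: [0.4359, 0.0495, 0.0792]
orientation: [0.756, 0.655, -0.0, -0.0]
wrist_force: [0.2, 0.2, -0.7]
width: 0.0487
grasp_force: 41.8
```

>>> send_rows(
  targets=[0,0,0.5,0,0,0,0,0,0.5,0,0,0,0,0,0,0,0,0],
)

```text
time: 25.12
tool_pos: [0.4358, 0.0495, 0.0497]
orientation: [0.756, 0.655, -0.001, -0.001]
wrist_force: [0.2, 0.5, -0.2]
width: 0.0489
grasp_force: 41.8
```

```bash
python3 - <<'E'
from p import *
c=cam('wrist','w9.png')
plan(.4359,.0479,.031,81.7)
E
```

```text
at [0.4361 0.0496 0.0503] yaw 81.79 turn z 0.02 tilt xy rows [-0.007  0.   ] shift [-0.056  0.002  0.642] j6 0.11 t 25.2 w 49.2 gf 42 F [ 0.2 -0.3 -1.3]
```

View pics/w9.png

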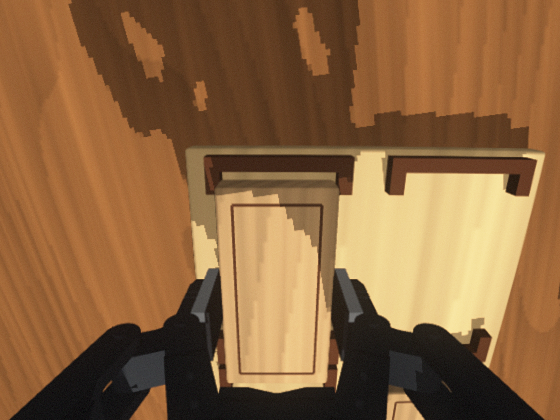

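>>> send_rows(
  targets=[0,0,0.2,0,0,0,0,0,0.2,0,0,0,0,0,0.22,0,0,0,0,0,0,0,0,0],
)

```text
time: 25.68
tool_pos: [0.436, 0.0496, 0.0313]
orientation: [0.756, 0.654, -0.0, -0.0]
wrist_force: [-0.5, -0.7, -0.6]
width: 0.0489
grasp_force: 41.8
```

```bash
python3 -c "
from p import *
plan(.4359,.0479,.031,81.7)"
```

```text
at [0.436  0.0496 0.0313] yaw 81.74 turn z 0.01 tilt xy rows [-0.004 -0.   ] shift [-0.055  0.003  0.009] j6 0.11 t 25.7 w 48.9 gf 42 F [-0.5 -0.7 -0.6]
```

>>> send_rows(
  targets=[0,0,0,0,0,0,0,0,0,0,0,0,0,0,0,0,0,0],
  jaw=0.55,
)

```text
time: 26.05
tool_pos: [0.4362, 0.0495, 0.0318]
orientation: [0.756, 0.654, 0.0, 0.0]
wrist_force: [-0.1, 0.4, 0.9]
width: 0.0663
grasp_force: 0.0
```

>>> send_rows(
  targets=[0,0,-0.5,0,0,0,0,0,-1,0,0,0,0,0,-1,0,0,0,0,0,-1,0,0,0,0,0,-1,0,0,0,0,0,-1,0,0,0,0,0,-0.5,0,0,0],
  jaw=1,
)

```text
time: 26.92
tool_pos: [0.4363, 0.0496, 0.2133]
orientation: [0.756, 0.654, 0.001, 0.001]
wrist_force: [0.5, -0.7, 0.7]
width: 0.0854
grasp_force: 0.0
```

>>> send_rows(
  targets=[1,0.2,0,0,0,0,1,0.2,0,0,0,0,1,0.2,0,0,0,0,1,0.2,0,0,0,0,1,0.2,0,0,0,0,1,0.2,0,0,0,0,1,0.2,0,0,0,0,1,0.2,0,0,0,0,0.9,0.2,0,0,0,0],
)

```text
time: 28.05
tool_pos: [0.528, 0.307, 0.2116]
orientation: [0.756, 0.654, -0.0, -0.0]
wrist_force: [-0.1, -0.9, 0.3]
width: 0.0852
grasp_force: 0.0
```

>>> send_rows(
  targets=[0,0,0,0,0,-1,0,0,0,0,0,-1,0,0,0,0,0,-1,0,0,0,0,0,-1,0,0,0,0,0,-1,0,0,0,0,0,-1,0,0,0,0,0,-1,0,0,0,0,0,-1,0,0,0,0,0,-1,0,0,0,0,0,-1,0,0,0,0,0,-1,0,0,0,0,0,-1],
)

```text
time: 29.55
tool_pos: [0.5277, 0.3059, 0.2116]
orientation: [0.225, 0.974, -0.0, -0.0]
wrist_force: [-1.0, 0.6, 0.3]
width: 0.0853
grasp_force: 0.0
```

>>> send_rows(
  targets=[0,0,0,0,0,-1,0,0,0,0,0,-1,0,0,0,0,0,-1,0,0,0,0,0,-1,0,0,0,0,0,-1,0,0,0,0,0,-1,0,0,0,0,0,-0.3,0,0,0,0,0,0],
)

```text
time: 30.55
tool_pos: [0.5278, 0.306, 0.2117]
orientation: [-0.1, 0.995, 0.0, -0.0]
wrist_force: [-0.3, 0.0, -0.3]
width: 0.0851
grasp_force: 0.0
```

```bash
python3 - <<'E'
from p import *
from m import *
c=cam('wrist','w10.png'); cam('top','t10.png')
r=rect(c,mask(c,(11,60,195),(25,145,255),(180,20,380,390)),.036,amin=400);print(r)
for b in r:
  if b[2]>85: plan(b[0]/1e3,b[1]/1e3,.038,b[4]+180)
E
```

```text
[[558.2, 309.8, 98.4, 49.0, 11.7]]
at [0.5279 0.306  0.2117] yaw -168.54 turn z -0.04 tilt xy rows [0.    0.001] shift [-1.015 -0.081  5.791] j6 -1.35 t 30.6 w 85.4 gf 0 F [-0.1  0.9 -0.1]
```

Grab the last blank, lift and turn.

>>> send_rows(
  targets=[-1,-0.08,0.5,0,0,0,-0.02,0,1,0,0,0,0,0,1,0,0,0,0,0,1,0,0,0,0,0,1,0,0,0,0,0,0.9,0,0,0,0,0,0.39,0,0,0,0,0,0,0,0,0,0,0,0,0,0,0],
)

```text
time: 31.78
tool_pos: [0.5589, 0.31, 0.0391]
orientation: [-0.1, 0.995, 0.0, 0.001]
wrist_force: [0.5, -0.1, -0.0]
width: 0.0854
grasp_force: 0.0
```

>>> send_rows(
  targets=[0,0,0,0,0,0,0,0,0,0,0,0,0,0,0,0,0,0,0,0,0,0,0,0,0,0,0,0,0,0,0,0,0,0,0,0,0,0,0,0,0,0,0,0,0,0,0,0],
  jaw=-1,
  force=40,
)

```text
time: 32.78
tool_pos: [0.5586, 0.31, 0.0389]
orientation: [-0.101, 0.995, 0.0, 0.001]
wrist_force: [-1.4, 0.1, 5.2]
width: 0.0487
grasp_force: 41.6
```

>>> send_rows(
  targets=[0,0,-0.3,0,0,0,0,0,-0.7,0,0,0,0,0,-1,0,0,0,0,0,-1,0,0,0,0,0,-1,0,0,0,0,0,-1,0,0,0],
)

```text
time: 33.52
tool_pos: [0.5582, 0.3097, 0.1896]
orientation: [-0.101, 0.995, 0.0, 0.0]
wrist_force: [-0.1, -0.0, -0.5]
width: 0.0486
grasp_force: 41.6
```

>>> send_rows(
  targets=[0,0,0,0,0,1,0,0,0,0,0,1,0,0,0,0,0,1,0,0,0,0,0,1,0,0,0,0,0,1,0,0,0,0,0,1,0,0,0,0,0,1,0,0,0,0,0,1,0,0,0,0,0,1,0,0,0,0,0,1,0,0,0,0,0,1,0,0,0,0,0,1],
)

```text
time: 35.02
tool_pos: [0.5583, 0.3097, 0.1886]
orientation: [0.505, 0.863, 0.0, 0.0]
wrist_force: [-0.2, -0.6, -0.7]
width: 0.0487
grasp_force: 41.6
```

>>> send_rows(
  targets=[0,0,0,0,0,1,0,0,0,0,0,1,0,0,0,0,0,1,0,0,0,0,0,1,0,0,0,0,0,1,0,0,0,0,0,1,0,0,0,0,0,0.3,0,0,0,0,0,0],
)

```text
time: 36.02
tool_pos: [0.5583, 0.3098, 0.1883]
orientation: [0.756, 0.655, 0.0, -0.0]
wrist_force: [-0.2, -0.7, -0.3]
width: 0.0493
grasp_force: 41.6
```

```bash
python3 - <<'E'
from p import *
from m import *
c=cam('wrist','w11.png')
g=cv2.cvtColor(c['pixels'],cv2.COLOR_RGB2HSV)[:,:,2].astype(int)
print(g[180:200,300],g[378:392,300])
plan(.5229,.0352,.05,81.7)
c=cam('top','t11.png')
print('fixture blanks?',c['pixels'][225:232,285:290].mean(0).mean(0))
E
```

```text
[122 129 134 128 126 133 132 134 136 154 177 182 183 180 182 185 182 186
 180 181] [253 253 252 253 253 255 222 157 217 255 178  59  44  50]
at [0.5583 0.3098 0.1882] yaw 81.84 turn z 0.02 tilt xy rows [ 0.002 -0.001] shift [-9.227  0.152  4.608] j6 0.55 t 36.1 w 48.9 gf 42 F [ 0.7 -0.3 -0.3]
fixture blanks? [235.34285714 203.65714286 144.17142857]
```

>>> send_rows(
  targets=[-1,0,0,0,0,0,-1,0,0,0,0,0,-1,0.05,0,0,0,0,-1,0.05,0,0,0,0,-1,0.05,0,0,0,0,-1,0,0,0,0,0,-1,0,0,0,0,0,-1,0,0,0,0,0,-1,0,0,0,0,0,-0.18,0,0.6,0,0,0,0,0,1,0,0,0,0,0,1,0,0,0],
)

```text
time: 37.62
tool_pos: [0.5234, 0.0364, 0.1095]
orientation: [0.756, 0.655, 0.0, 0.0]
wrist_force: [0.0, -0.3, -1.1]
width: 0.0489
grasp_force: 41.6
```

>>> send_rows(
  targets=[0,0,1,0,0,0,0,0,0.6,0,0,0,0,0,0.4,0,0,0,0,0,0,0,0,0],
)

```text
time: 38.12
tool_pos: [0.5231, 0.0366, 0.0496]
orientation: [0.756, 0.655, -0.0, -0.0]
wrist_force: [-0.2, 0.7, 0.5]
width: 0.0489
grasp_force: 41.6
```

```bash
python3 - <<'E'
from p import *
c=cam('wrist','w12.png')
plan(.5229,.0352,.031,81.7)
E
```

```text
at [0.5234 0.0366 0.0502] yaw 81.76 turn z 0.01 tilt xy rows [ 0.001 -0.001] shift [-0.049 -0.01   0.64 ] j6 0.09 t 38.2 w 49.1 gf 42 F [0.6 0.9 0.2]
```

View pics/w12.png

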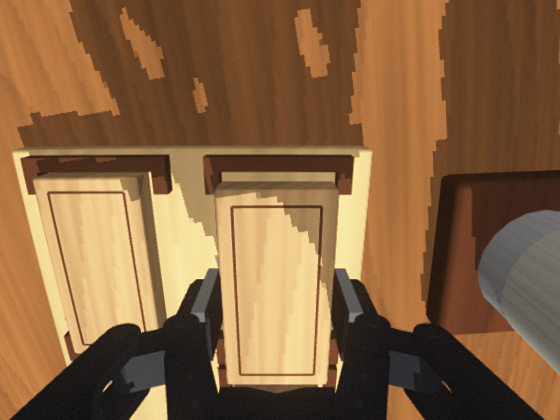

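>>> send_rows(
  targets=[0,0,0.2,0,0,0,0,0,0.2,0,0,0,0,0,0.22,0,0,0,0,0,0,0,0,0],
)

```text
time: 38.67
tool_pos: [0.5232, 0.0366, 0.031]
orientation: [0.756, 0.654, -0.0, -0.0]
wrist_force: [0.0, 0.5, -0.9]
width: 0.0487
grasp_force: 41.6
```

>>> send_rows(
  targets=[0,0,0,0,0,0,0,0,0,0,0,0,0,0,0,0,0,0],
  jaw=0.5,
)

```text
time: 39.05
tool_pos: [0.5233, 0.0366, 0.0314]
orientation: [0.756, 0.654, 0.0, 0.0]
wrist_force: [-0.1, 0.1, -0.4]
width: 0.064
grasp_force: 0.0
```

>>> send_rows(
  targets=[0,0,-0.5,0,0,0,0,0,-1,0,0,0,0,0,-1,0,0,0,0,0,-1,0,0,0,0,0,-1,0,0,0,0,0,-1,0,0,0,0,0,-1,0,0,0,0,0,-1,0,0,0],
)

```text
time: 40.05
tool_pos: [0.5228, 0.0366, 0.2585]
orientation: [0.756, 0.654, 0.0, 0.0]
wrist_force: [-0.0, -0.4, -0.1]
width: 0.0639
grasp_force: 0.0
```

```bash
python3 - <<'E'
from p import *
plan(.65,.025,.24,81.7)
c=cam('wrist','w13.png');np.save('w13.npy',c,allow_pickle=True)
s=cam('scene','s13.png');t=cam('top','t13.png');np.save('t13.npy',t,allow_pickle=True);np.save('s13.npy',s,allow_pickle=True)
a=cv2.imread('pics/w13.png'); k=lambda i,x0,y0,x1,y1: cv2.resize(i[y0:y1,x0:x1],(400,300),interpolation=cv2.INTER_CUBIC)
b=np.vstack([np.hstack([k(a,0,0,560,420),k(cv2.imread('pics/t13.png'),250,160,370,280)]),np.hstack([k(cv2.imread('pics/s13.png'),180,200,320,305),k(cv2.imread('pics/s13.png'),265,215,305,245)])])
cv2.imwrite('pics/z13.png',b)
E
```

```text
at [0.5228 0.0366 0.2585] yaw 81.74 turn z 0.01 tilt xy rows [ 0.009 -0.002] shift [0.228 4.25  0.618] j6 0.09 t 40.0 w 63.9 gf 0 F [-0.  -0.4 -0.1]
```

View pics/z13.png

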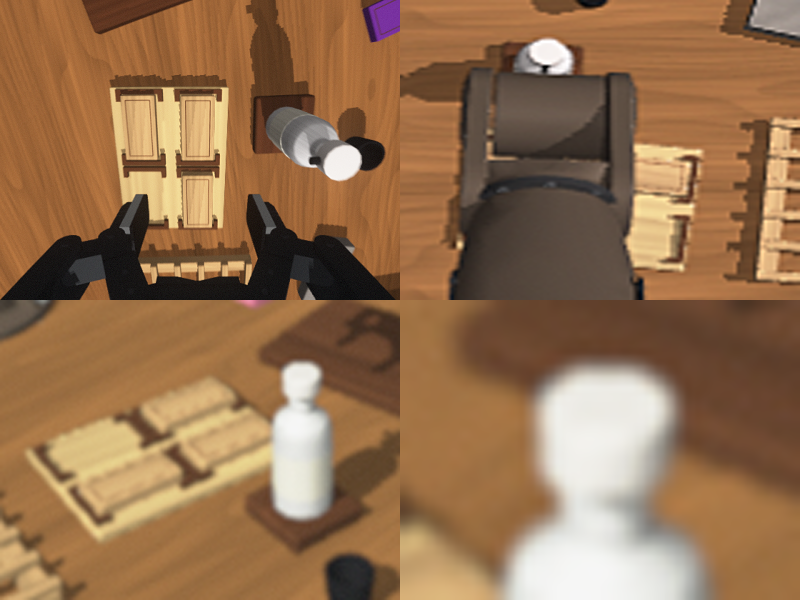

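```bash
python3 - <<'E'
from p import *
from m import *
c=np.load('w13.npy',allow_pickle=True).item(); t=np.load('t13.npy',allow_pickle=True).item()
for n,c,b in(('w',c,(430,180,520,260)),('t',t,(280,165,305,192))):
  for v in (225,240):
    m=mask(c,(0,0,v),(180,30,255),b)
    for k in cv2.findContours(m,0,1)[0]:
      if cv2.contourArea(k)>40:
        w=ray(c,k[:,0],.18)[:,:2]*1000; print(n,v,cv2.contourArea(k),cv2.minEnclosingCircle(w.astype(np.float32)),cv2.fitEllipse(w.astype(np.float32)))
m=mask(np.load('w13.npy',allow_pickle=True).item(),(0,80,0),(14,255,90),(340,120,445,220)); print('foot',rect(np.load('w13.npy',allow_pickle=True).item(),m,.022,amin=500))
E
```

```text
w 225 1779.5 ((656.5770874023438, 20.44976234436035), 17.374347686767578) ((656.6762084960938, 20.513202667236328), (33.08473587036133, 33.986366271972656), 142.3090362548828)
w 240 1629.0 ((656.549072265625, 20.47553253173828), 17.033893585205078) ((656.6065063476562, 20.32923126220703), (31.00856590270996, 33.23432540893555), 138.04733276367188)
t 225 88.5 ((647.6722412109375, 21.044628143310547), 22.816579818725586) ((650.9627075195312, 19.433767318725586), (31.75432777404785, 44.366294860839844), 128.4495086669922)
t 240 74.5 ((647.4619750976562, 21.346649169921875), 22.80609703063965) ((651.0700073242188, 19.550636291503906), (29.81218910217285, 43.36489486694336), 122.06733703613281)
foot [[641.2, 46.7, 120.3, 78.3, 28.9]]
```

```bash
python3 -c "
from p import *
plan(.6566,.0205,.205,81.7)"
```

```text
at [0.5234 0.0366 0.2585] yaw 81.75 turn z 0.01 tilt xy rows [ 0.034 -0.004] shift [0.109 4.472 1.783] j6 0.09 t 40.2 w 64.4 gf 0 F [ 0.  -0.  -1.2]
```

>>> send_rows(
  targets=[0.11,1,0,0,0,0,0,1,0,0,0,0,0,1,0,0,0,0,0,1,0,0,0,0,0,0.47,0,0,0,0,0,0,0,0,0,0,0,0,1,0,0,0,0,0,0.5,0,0,0,0,0,0.28,0,0,0,0,0,0,0,0,0],
  jaw=-1,
  force=20,
)

```text
time: 41.45
tool_pos: [0.6563, 0.0207, 0.203]
orientation: [0.756, 0.654, -0.0, -0.0]
wrist_force: [0.3, 0.4, 0.6]
width: -0.0003
grasp_force: 0.0
```

>>> send_rows(
  targets=[0,0,0.2,0,0,0,0,0,0.1,0,0,0,0,0,0.1,0,0,0,0,0,0.05,0,0,0,0,0,0,0,0,0],
)

```text
time: 42.08
tool_pos: [0.6568, 0.0206, 0.1901]
orientation: [0.756, 0.654, 0.001, 0.0]
wrist_force: [-0.1, -0.0, 5.9]
width: -0.0001
grasp_force: 3.2
```

```bash
python3 - <<'E'
from p import *
plan(.6566,.0205,.205,81.7)
s=cam('scene','s14.png');a=np.load('s13.npy',allow_pickle=True).item()
b=np.hstack([cv2.resize(i['pixels'][200:260,255:315],(400,400),interpolation=cv2.INTER_CUBIC) for i in (a,s)])
cv2.imwrite('pics/z14.png',b[:,:,::-1])
E
```

```text
at [0.6568 0.0206 0.1901] yaw 81.74 turn z 0.01 tilt xy rows [ 0.013 -0.002] shift [-0.004 -0.006 -0.496] j6 0.07 t 42.1 w -0.1 gf 3 F [-0.1 -0.   5.9]
```

View pics/z14.png

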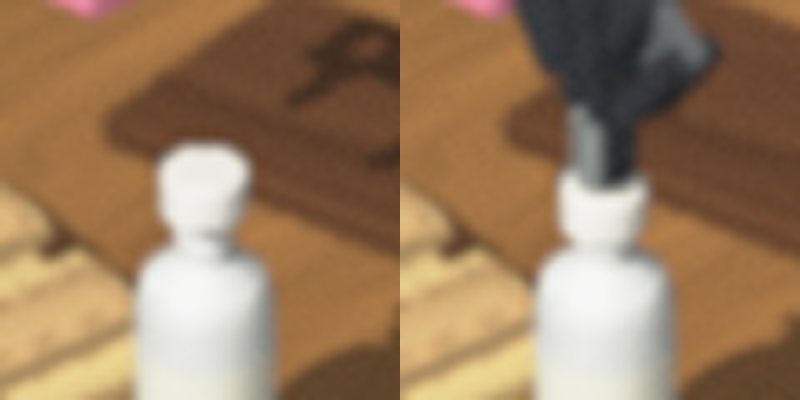

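>>> send_rows(
  targets=[0,0,0.1,0,0,0,0,0,0.04,0,0,0,0,0,0,0,0,0,0,0,0,0,0,0],
)

```text
time: 42.62
tool_pos: [0.6568, 0.0206, 0.187]
orientation: [0.756, 0.654, 0.001, 0.001]
wrist_force: [-2.8, -0.3, 13.5]
width: -0.0002
grasp_force: 6.9
```

>>> send_rows(
  targets=[0,0,-0.3,0,0,0,0,0,-0.5,0,0,0,0,0,0,0,0,0,0,0,0,0,0,0],
)

```text
time: 43.12
tool_pos: [0.6562, 0.0206, 0.2089]
orientation: [0.756, 0.654, -0.0, -0.0]
wrist_force: [0.4, 0.6, -0.2]
width: -0.0
grasp_force: 0.0
```

>>> send_rows(
  targets=[0,0,0.4,0,0,0,0,0,0.2,0,0,0,0,0,0.1,0,0,0,0,0,0.1,0,0,0,0,0,0,0,0,0,0,0,0,0,0,0],
)

```text
time: 43.88
tool_pos: [0.6566, 0.0206, 0.1869]
orientation: [0.756, 0.654, 0.001, 0.001]
wrist_force: [-5.7, 0.4, 19.1]
width: 0.0005
grasp_force: 9.7
```

>>> send_rows(
  targets=[0,0,-0.3,0,0,0,0,0,-0.7,0,0,0,0,0,-1,0,0,0,0,0,0,0,0,0],
)

```text
time: 44.38
tool_pos: [0.6569, 0.0206, 0.2466]
orientation: [0.756, 0.654, 0.001, 0.001]
wrist_force: [0.3, -0.6, 0.0]
width: -0.0001
grasp_force: 0.0
```

```bash
python3 - <<'E'
from p import *
plan(.49,-.03,.24,81.7)
s=cam('scene','s15.png');a=np.load('s13.npy',allow_pickle=True).item()
d=np.abs(s['pixels'].astype(int)-a['pixels']).max(2)
print('cap diff',d[218:238,275:297].max(),'fixture diff',(d[230:285,185:270]>60).sum())
E
```

```text
at [0.6569 0.0206 0.2466] yaw 81.74 turn z 0.01 tilt xy rows [ 0.024 -0.003] shift [-2.472 -5.262  0.22 ] j6 0.07 t 44.4 w -0.1 gf 0 F [ 0.3 -0.6  0. ]
cap diff 7 fixture diff 0
```

>>> send_rows(
  targets=[-0.9,-0.9,0,0,0,0,-0.9,-0.9,0,0,0,0,-0.9,-0.9,0,0,0,0,-0.9,-0.9,0,0,0,0,-0.7,-0.9,0.5,0,0,0,0,0,0,0,0,0],
  jaw=0.65,
)

```text
time: 45.18
tool_pos: [0.5021, -0.0882, 0.2285]
orientation: [0.757, 0.654, -0.001, -0.002]
wrist_force: [0.1, 0.2, 0.5]
width: 0.0703
grasp_force: 0.0
```

```bash
python3 - <<'E'
from p import *
from m import *
plan(.505,-.0875,.031,81.7)
c=cam('wrist','w16.png'); t=cam('top','t16.png')
for cc,b in((c,(100,200,420,420)),):
  print([cv2.boundingRect(k) for k in cv2.findContours(mask(cc,(11,60,150),(25,145,255),b),0,1)[0] if cv2.contourArea(k)>300])
m=mask(t,(13,60,170),(25,140,255),(345,195,415,285)); print('rack',rect(t,m,.03,hull=True))
E
```

```text
at [ 0.5021 -0.0882  0.2285] yaw 81.64 turn z -0.01 tilt xy rows [-0.038 -0.006] shift [0.038 0.091 6.584] j6 -0.16 t 45.2 w 70.3 gf 0 F [0.1 0.2 0.5]
[(200, 306, 22, 90), (213, 299, 106, 92), (320, 298, 33, 89), (156, 200, 169, 39)]
rack [[459.4, -308.4, 240.1, 174.1, -7.0]]
```

View pics/w16.png

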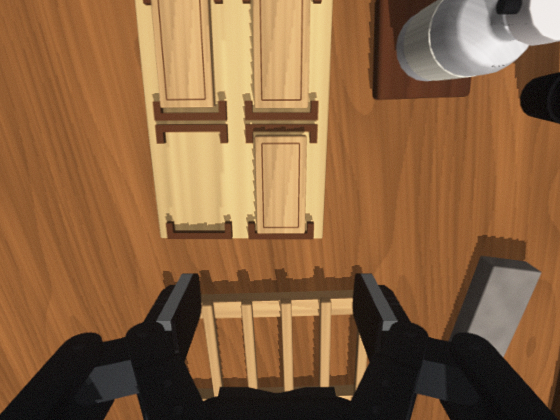

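>>> send_rows(
  targets=[0.04,0.09,0.7,0,0,0,0,0,1,0,0,0,0,0,1,0,0,0,0,0,1,0,0,0,0,0,1,0,0,0,0,0,1,0,0,0,0,0,0.5,0,0,0,0,0,0.37,0,0,0,0,0,0,0,0,0],
)

```text
time: 46.4
tool_pos: [0.5073, -0.0868, 0.0329]
orientation: [0.756, 0.654, -0.0, -0.0]
wrist_force: [0.2, -0.2, 0.1]
width: 0.0702
grasp_force: 0.0
```

>>> send_rows(
  targets=[0,0,0,0,0,0,0,0,0,0,0,0,0,0,0,0,0,0,0,0,0,0,0,0,0,0,0,0,0,0,0,0,0,0,0,0],
  jaw=-1,
  force=40,
)

```text
time: 47.15
tool_pos: [0.5075, -0.0869, 0.0342]
orientation: [0.756, 0.654, 0.0, 0.001]
wrist_force: [-1.0, 0.4, 6.5]
width: 0.0489
grasp_force: 41.9
```

>>> send_rows(
  targets=[0,0,-0.3,0,0,0,0,0,-0.7,0,0,0,0,0,-1,0,0,0,0,0,-1,0,0,0,0,0,-1,0,0,0],
)

```text
time: 47.78
tool_pos: [0.507, -0.0869, 0.1549]
orientation: [0.756, 0.654, 0.0, 0.0]
wrist_force: [-0.3, 0.1, -0.3]
width: 0.0486
grasp_force: 41.6
```

>>> send_rows(
  targets=[0,0,0,0,0,1,0,0,0,0,0,1,0,0,0,0,0,1,0,0,0,0,0,1,0,0,0,0,0,1,0,0,0,0,0,1,0,0,0,0,0,1,0,0,0,0,0,1,0,0,0,0,0,1,0,0,0,0,0,1,0,0,0,0,0,1,0,0,0,0,0,1],
)

```text
time: 49.28
tool_pos: [0.5071, -0.0869, 0.1539]
orientation: [0.997, 0.083, 0.0, 0.0]
wrist_force: [0.0, 0.3, -0.2]
width: 0.0487
grasp_force: 41.6
```

>>> send_rows(
  targets=[0,0,0,0,0,1,0,0,0,0,0,1,0,0,0,0,0,0.7,0,0,0,0,0,0],
)

```text
time: 49.78
tool_pos: [0.5071, -0.0869, 0.1538]
orientation: [0.998, -0.056, 0.0, 0.0]
wrist_force: [0.3, 0.1, -0.3]
width: 0.0484
grasp_force: 41.6
```

```bash
cat > held.py <<'E'
from p import *
from m import *
def held(c):
    "near/far edge rows and side cols of the face in hand"
    g=cv2.cvtColor(c['pixels'],cv2.COLOR_RGB2HSV)[:,:,2].astype(int)
    print('near',g[180:200:2,300],'far',g[378:394:2,300])
    z=manip.state()['tool_pos'][2]-.002
    print('face',rect(c,mask(c,(11,60,100),(25,150,255),(205,192,350,376)),z,amin=3000),manip.state()['tool_pos'].round(4))
E
python3 - <<'E'
from held import *
t=cam('top','t17.png'); c=cam('wrist','w17.png'); held(c)
plan(.5216,-.2690,.0485,-6.6)
m=mask(t,(13,60,170),(25,140,255),(345,195,415,285)); print('rack',rect(t,m,.03,hull=True))
E
```

```text
near [242 186 121 127 127 171 223 227 228 228] far [229 207 163 159 147  73  28  31]
face [[508.8, -87.2, 92.7, 62.4, -6.3]] [ 0.5071 -0.0869  0.1536]
at [ 0.5071 -0.0869  0.1536] yaw -6.36 turn z 0.04 tilt xy rows [ 0.    -0.004] shift [1.176 5.976 3.502] j6 1.38 t 49.9 w 48.7 gf 42 F [0.8 0.8 0.2]
rack [[459.5, -307.4, 238.5, 178.2, -6.1]]
```

>>> send_rows(
  targets=[0.2,1,0,0,0,0,0.2,1,0,0,0,0,0.2,1,0,0,0,0,0.2,1,0,0,0,0,0.2,1,0,0,0,0,0.18,0.98,0,0,0,0,0,0,1,0,0,0,0,0,1,0,0,0,0,0,0.7,0,0,0,0,0,0.4,0,0,0,0,0,0.25,0,0,0,0,0,0,0,0,0],
)

```text
time: 51.38
tool_pos: [0.5224, -0.2692, 0.0529]
orientation: [0.998, -0.056, 0.0, 0.0]
wrist_force: [0.6, 1.0, -0.6]
width: 0.0489
grasp_force: 41.6
```

```bash
python3 - <<'E'
from held import *
plan(.5216,-.2690,.0515,-6.4)
E
```

```text
at [ 0.5224 -0.2692  0.0529] yaw -6.43 turn z -0.01 tilt xy rows [ 0.002 -0.005] shift [-0.027 -0.004  0.048] j6 1.09 t 51.4 w 48.9 gf 42 F [ 0.6  1.  -0.6]
```

>>> send_rows(
  targets=[0,0,0.05,0,0,0,0,0,0,0,0,0],
)

```text
time: 51.62
tool_pos: [0.5225, -0.2693, 0.0522]
orientation: [0.998, -0.056, 0.001, 0.0]
wrist_force: [-0.8, 1.0, 5.6]
width: 0.0489
grasp_force: 42.3
```

>>> send_rows(
  targets=[0,0,0,0,0,0,0,0,0,0,0,0,0,0,0,0,0,0],
  jaw=0.55,
)

```text
time: 52.0
tool_pos: [0.5222, -0.2691, 0.0512]
orientation: [0.998, -0.056, 0.0, -0.0]
wrist_force: [-0.6, -0.2, 0.5]
width: 0.0662
grasp_force: 0.0
```

>>> send_rows(
  targets=[0,0,-0.5,0,0,0,0,0,-1,0,0,0,0,0,-1,0,0,0,0,0,-1,0,0,0,0,0,-1,0,0,0,0,0,-0.5,0,0,0,0,0,0,0,0,0],
)

```text
time: 52.88
tool_pos: [0.5223, -0.2692, 0.2021]
orientation: [0.998, -0.056, 0.001, 0.0]
wrist_force: [-0.6, 0.2, -0.4]
width: 0.066
grasp_force: 0.0
```

```bash
python3 - <<'E'
from held import *
t=cam('top','t18.png');c=cam('wrist','w18.png'); plan(.436,.0496,.20,81.7)
for v in (175,195):
  print(rect(c,mask(c,(11,60,v),(25,120,255),(190,60,370,400)),.046,amin=800))
print('top',rect(t,mask(t,(11,60,175),(25,120,255),(345,195,415,285)),.046,amin=150))
E
```

```text
at [ 0.5218 -0.2689  0.2004] yaw -6.46 turn z -14.69 tilt xy rows [-0.006  0.01 ] shift [10.092 -4.364  0.013] j6 1.10 t 53.0 w 66.1 gf 0 F [ 0.3 -0.8  0.1]
[[520.0, -268.9, 83.1, 34.0, -6.8], [517.1, -300.8, 102.6, 98.2, 83.6], [575.6, -292.7, 116.9, 9.7, 83.7]]
[[520.0, -268.9, 83.1, 34.0, -6.8], [517.1, -300.8, 102.6, 98.2, 83.6], [576.0, -292.8, 116.9, 9.0, 83.7]]
top []
```

>>> send_rows(
  targets=[0,0,0,0,0,-1,0,0,0,0,0,-1,0,0,0,0,0,-1,0,0,0,0,0,-1,0,0,0,0,0,-1,0,0,0,0,0,-1,0,0,0,0,0,-1,0,0,0,0,0,-1,0,0,0,0,0,-1,0,0,0,0,0,-1,0,0,0,0,0,-1,0,0,0,0,0,-1],
)

```text
time: 54.48
tool_pos: [0.5218, -0.2689, 0.1997]
orientation: [0.84, 0.543, -0.0, -0.001]
wrist_force: [0.7, -0.5, -0.5]
width: 0.0659
grasp_force: 0.0
```

>>> send_rows(
  targets=[0,0,0,0,0,-1,0,0,0,0,0,-1,0,0,0,0,0,-0.7,0.7,-0.4,0,0,0,0,0.7,-0.4,0,0,0,0,0.7,-0.4,0,0,0,0,0.7,-0.4,0,0,0,0],
)

```text
time: 55.35
tool_pos: [0.486, -0.1782, 0.1999]
orientation: [0.756, 0.654, -0.0, -0.001]
wrist_force: [-0.6, 0.3, 0.7]
width: 0.0662
grasp_force: 0.0
```

>>> send_rows(
  targets=[0.9,-0.4,0,0,0,0,0.9,-0.4,0,0,0,0,0.9,-0.4,0,0,0,0,0.9,-0.4,0,0,0,0,0.9,-0.4,0,0,0,0,0.9,-0.4,0,0,0,0,0.9,-0.36,0,0,0,0,0.99,0,0,0,0,0,0,0,0,0,0,0],
)

```text
time: 56.48
tool_pos: [0.4359, 0.0505, 0.2003]
orientation: [0.755, 0.655, -0.001, -0.001]
wrist_force: [0.6, -0.5, -0.2]
width: 0.0662
grasp_force: 0.0
```

```bash
python3 - <<'E'
from held import *
c=cam('wrist','w19.png'); plan(.436,.0496,.033,81.7)
for v in (150,175,195):
  print(rect(c,mask(c,(11,60,v),(25,145,255),(190,60,370,400)),.028,amin=800))
E
```

```text
at [0.4359 0.0497 0.2004] yaw 81.84 turn z 0.02 tilt xy rows [-0.016  0.002] shift [-2.000e-03  5.000e-03  5.579e+00] j6 0.11 t 56.5 w 65.6 gf 0 F [ 0.  -0.3  0.9]
[[508.3, 38.3, 99.1, 25.3, 85.7], [452.4, -9.8, 236.5, 136.0, 81.6]]
[[512.2, 37.4, 85.4, 16.5, 86.1], [452.4, -10.1, 235.7, 135.6, 81.7]]
[[512.2, 37.5, 83.5, 16.4, 86.1], [452.5, -10.1, 235.3, 135.1, 81.9]]
```

```bash
cat >> held.py <<'E'
def inner(c,z,v=150,box=(100,60,460,400)):
    "scribed 83 x 34 rectangles"
    m=mask(c,(0,0,v),(180,255,255),box); out=[]
    for k in cv2.findContours(m,cv2.RETR_LIST,cv2.CHAIN_APPROX_NONE)[0]:
        if cv2.contourArea(k)>300:
            (x,y),(a,b),t=cv2.minAreaRect((ray(c,k[:,0],z)[:,:2]*1000).astype(np.float32))
            if a<b:a,b,t=b,a,t+90
            if 75<a<95 and 27<b<43: out.append([round(float(q),1) for q in (x,y,a,b,(t+90)%180-90)])
    return out
E
python3 - <<'E'
from held import *
c=cam('wrist','w20.png')
for v in (130,160,190,210,225): print(v,inner(c,.028,v))
E
```

```text
130 []
160 [[522.6, 36.1, 88.4, 38.4, 82.2], [435.7, 49.8, 88.7, 39.2, 81.7]]
190 [[523.3, 36.3, 84.5, 34.2, 81.7], [435.9, 49.6, 84.0, 34.5, 81.8], [523.2, 36.5, 89.1, 39.5, 81.9], [435.7, 49.7, 90.6, 39.7, 81.7]]
210 [[524.3, 36.3, 82.7, 31.7, 81.6], [437.6, 49.8, 83.3, 31.3, 81.1]]
225 []
```

>>> send_rows(
  targets=[0,0,0.8,0,0,0,0,0,1,0,0,0,0,0,1,0,0,0,0,0,1,0,0,0,0,0,1,0,0,0,0,0,0.5,0,0,0,0,0,0.3,0,0,0,0,0,0,0,0,0],
)

```text
time: 57.58
tool_pos: [0.436, 0.0488, 0.0328]
orientation: [0.756, 0.654, -0.0, -0.0]
wrist_force: [0.2, 0.8, -0.1]
width: 0.0665
grasp_force: 0.0
```

>>> send_rows(
  targets=[0,0,0,0,0,0,0,0,0,0,0,0,0,0,0,0,0,0,0,0,0,0,0,0,0,0,0,0,0,0,0,0,0,0,0,0],
  jaw=-1,
  force=40,
)

```text
time: 58.32
tool_pos: [0.4364, 0.0492, 0.0339]
orientation: [0.756, 0.654, 0.0, 0.0]
wrist_force: [-1.2, -2.3, 7.4]
width: 0.0489
grasp_force: 42.0
```

>>> send_rows(
  targets=[0,0,-0.3,0,0,0,0,0,-0.7,0,0,0,0,0,-1,0,0,0,0,0,-1,0,0,0,0,0,-1,0,0,0],
)

```text
time: 58.95
tool_pos: [0.436, 0.0493, 0.1549]
orientation: [0.756, 0.654, 0.0, 0.0]
wrist_force: [0.9, -0.3, -0.5]
width: 0.0486
grasp_force: 41.5
```

>>> send_rows(
  targets=[0,0,0,0,0,1,0,0,0,0,0,1,0,0,0,0,0,1,0,0,0,0,0,1,0,0,0,0,0,1,0,0,0,0,0,1,0,0,0,0,0,1,0,0,0,0,0,1,0,0,0,0,0,1,0,0,0,0,0,1,0,0,0,0,0,1,0,0,0,0,0,1],
)

```text
time: 60.45
tool_pos: [0.4361, 0.0493, 0.1539]
orientation: [0.997, 0.083, 0.0, -0.0]
wrist_force: [-0.4, -0.1, -0.3]
width: 0.0485
grasp_force: 41.5
```

>>> send_rows(
  targets=[0,0,0,0,0,1,0,0,0,0,0,1,0,0,0,0,0,0.7,0,0,0,0,0,0],
)

```text
time: 60.95
tool_pos: [0.4361, 0.0493, 0.1537]
orientation: [0.998, -0.056, 0.0, -0.0]
wrist_force: [-0.2, 0.5, -0.1]
width: 0.0491
grasp_force: 41.5
```

```bash
python3 - <<'E'
from held import *
c=cam('wrist','w21.png'); held(c); plan(.4062,-.2562,.0515,-6.4)
E
```

```text
near [109 120 135 200 212 213 211 217 211 214] far [145 136 140 139 147  65  17  25]
face [[437.8, 48.9, 92.7, 60.8, -6.3]] [0.4361 0.0493 0.1537]
at [0.4361 0.0493 0.1537] yaw -6.36 turn z 0.01 tilt xy rows [-0.001 -0.006] shift [ 0.143 10.23   3.406] j6 1.64 t 61.0 w 49.2 gf 42 F [ 0.8  0.5 -0.4]
```

>>> send_rows(
  targets=[0.5,1,0,0,0,0,0.5,1,0,0,0,0,0,1,0,0,0,0,0,1,0,0,0,0,0,1,0,0,0,0,0,1,0,0,0,0,0,1,0,0,0,0,0,1,0,0,0,0,-0.4,1,0,0,0,0,-0.46,1,0,0,0,0,0,0.23,0,0,0,0,0,0,0,0,0,0],
)

```text
time: 62.5
tool_pos: [0.406, -0.2562, 0.1533]
orientation: [0.998, -0.056, 0.0, -0.0]
wrist_force: [1.5, -0.2, 0.4]
width: 0.0487
grasp_force: 41.5
```

>>> send_rows(
  targets=[0,0,1,0,0,0,0,0,1,0,0,0,0,0,0.7,0,0,0,0,0,0.4,0,0,0,0,0,0.25,0,0,0,0,0,0,0,0,0],
)

```text
time: 63.25
tool_pos: [0.4061, -0.256, 0.0527]
orientation: [0.998, -0.056, 0.0, -0.0]
wrist_force: [0.3, 0.4, -0.7]
width: 0.0489
grasp_force: 41.5
```

```bash
python3 - <<'E'
from held import *
plan(.4062,-.2562,.0515,-6.4)
E
```

```text
at [ 0.4061 -0.256   0.0527] yaw -6.43 turn z -0.00 tilt xy rows [-0.    -0.002] shift [0.003 0.006 0.041] j6 0.98 t 63.2 w 48.9 gf 42 F [ 0.3  0.4 -0.7]
```

>>> send_rows(
  targets=[0,0,0.05,0,0,0,0,0,0,0,0,0],
)

```text
time: 63.5
tool_pos: [0.4061, -0.2563, 0.0519]
orientation: [0.998, -0.056, 0.001, 0.0]
wrist_force: [0.7, 2.0, 5.8]
width: 0.0485
grasp_force: 42.1
```

>>> send_rows(
  targets=[0,0,0,0,0,0,0,0,0,0,0,0,0,0,0,0,0,0],
  jaw=0.55,
)

```text
time: 63.88
tool_pos: [0.4059, -0.2562, 0.0512]
orientation: [0.998, -0.056, 0.0, -0.0]
wrist_force: [0.3, 0.7, -0.2]
width: 0.0665
grasp_force: 0.0
```

>>> send_rows(
  targets=[0,0,-0.5,0,0,0,0,0,-1,0,0,0,0,0,-1,0,0,0,0,0,-1,0,0,0,0,0,-1,0,0,0,0,0,-0.5,0,0,0,0,0,0,0,0,0],
)

```text
time: 64.75
tool_pos: [0.406, -0.2563, 0.2028]
orientation: [0.998, -0.056, 0.001, 0.001]
wrist_force: [-0.4, -0.5, -0.0]
width: 0.0661
grasp_force: 0.0
```

```bash
python3 - <<'E'
from held import *
c=cam('wrist','w22.png'); plan(.5233,.0366,.20,81.7)
for v in (160,190): print(inner(c,.046,v,(60,0,500,400)))
E
```

```text
at [ 0.4058 -0.2561  0.2018] yaw -6.46 turn z -14.69 tilt xy rows [ 0.006 -0.01 ] shift [10.221  2.468  0.061] j6 0.98 t 64.8 w 66.1 gf 0 F [-0.   0.4 -0.1]
[[406.2, -256.0, 83.8, 35.0, -6.5], [406.4, -255.9, 88.3, 39.1, -6.4]]
[[406.2, -256.0, 83.9, 34.5, -6.4], [405.9, -255.8, 89.3, 39.6, -6.4], [519.1, -268.6, 82.0, 34.6, -6.6]]
```

>>> send_rows(
  targets=[0,0,0,0,0,-1,0,0,0,0,0,-1,0,0,0,0,0,-1,0,0,0,0,0,-1,0,0,0,0,0,-1,0,0,0,0,0,-1,0,0,0,0,0,-1,0,0,0,0,0,-1,0,0,0,0,0,-1,0,0,0,0,0,-1,0,0,0,0,0,-1,0,0,0,0,0,-1],
)

```text
time: 66.3
tool_pos: [0.4055, -0.2559, 0.2004]
orientation: [0.84, 0.543, -0.0, -0.001]
wrist_force: [0.8, -0.3, -0.1]
width: 0.066
grasp_force: 0.0
```

>>> send_rows(
  targets=[0,0,0,0,0,-1,0,0,0,0,0,-1,0,0,0,0,0,-0.7,0.8,0.6,0,0,0,0,0.8,0.6,0,0,0,0,0.8,0.6,0,0,0,0,0.8,0.6,0,0,0,0],
)

```text
time: 67.18
tool_pos: [0.4912, -0.1706, 0.2003]
orientation: [0.756, 0.654, -0.0, -0.001]
wrist_force: [-0.2, -0.3, 0.6]
width: 0.066
grasp_force: 0.0
```

>>> send_rows(
  targets=[1,0.07,0,0,0,0,1,0,0,0,0,0,1,0,0,0,0,0,1,0,0,0,0,0,1,0,0,0,0,0,1,0,0,0,0,0,1,0,0,0,0,0,0,0,0,0,0,0,0,0,0,0,0,0],
)

```text
time: 68.3
tool_pos: [0.5228, 0.0357, 0.2007]
orientation: [0.756, 0.654, -0.0, -0.0]
wrist_force: [0.2, 0.0, -0.8]
width: 0.0663
grasp_force: 0.0
```

```bash
python3 - <<'E'
from held import *
c=cam('wrist','w23.png'); plan(.5233,.0366,.033,81.7)
for v in (160,190): print(inner(c,.028,v))
E
```

```text
at [0.5229 0.0354 0.2008] yaw 81.72 turn z 0.00 tilt xy rows [-0.007  0.001] shift [0.042 0.007 5.593] j6 0.09 t 68.3 w 66.4 gf 0 F [-0.5 -1.  -0.5]
[[522.9, 36.7, 88.6, 39.0, 81.9]]
[[522.9, 36.4, 83.9, 34.7, 81.9], [522.7, 36.2, 89.6, 39.7, 81.8]]
```

>>> send_rows(
  targets=[0.04,0,0.8,0,0,0,0,0,1,0,0,0,0,0,1,0,0,0,0,0,1,0,0,0,0,0,1,0,0,0,0,0,0.5,0,0,0,0,0,0.3,0,0,0,0,0,0,0,0,0],
)

```text
time: 69.35
tool_pos: [0.5234, 0.037, 0.0332]
orientation: [0.756, 0.654, -0.0, -0.0]
wrist_force: [-0.1, -0.3, -0.2]
width: 0.0663
grasp_force: 0.0
```

>>> send_rows(
  targets=[0,0,0,0,0,0,0,0,0,0,0,0,0,0,0,0,0,0,0,0,0,0,0,0,0,0,0,0,0,0,0,0,0,0,0,0],
  jaw=-1,
  force=40,
)

```text
time: 70.1
tool_pos: [0.5237, 0.0372, 0.0342]
orientation: [0.756, 0.654, 0.001, 0.001]
wrist_force: [-1.5, -1.5, 7.4]
width: 0.0484
grasp_force: 42.0
```

>>> send_rows(
  targets=[0,0,-0.3,0,0,0,0,0,-0.7,0,0,0,0,0,-1,0,0,0,0,0,-1,0,0,0,0,0,-1,0,0,0],
)

```text
time: 70.72
tool_pos: [0.5232, 0.0373, 0.1549]
orientation: [0.756, 0.654, 0.0, 0.0]
wrist_force: [0.1, -0.4, -0.6]
width: 0.0484
grasp_force: 41.5
```

>>> send_rows(
  targets=[0,0,0,0,0,0,-1,-0.5,0,0,0,0,-1,-0.5,0,0,0,0,-1,0,0,0,0,0,-1,0,0,0,0,0,-1,0,0,0,0,0,-1,0,0,0,0,0,-1,0,0,0,0,0,0,0,0,0,0,0],
)

```text
time: 71.85
tool_pos: [0.463, -0.1676, 0.1525]
orientation: [0.757, 0.653, -0.0, -0.0]
wrist_force: [0.6, 1.3, -0.4]
width: 0.0485
grasp_force: 41.6
```

>>> send_rows(
  targets=[0,0,0,0,0,1,0,0,0,0,0,1,0,0,0,0,0,1,0,0,0,0,0,1,0,0,0,0,0,1,0,0,0,0,0,1,0,0,0,0,0,1,0,0,0,0,0,1,0,0,0,0,0,1,0,0,0,0,0,1,0,0,0,0,0,1,0,0,0,0,0,1],
)

```text
time: 73.35
tool_pos: [0.4633, -0.1653, 0.1527]
orientation: [0.997, 0.083, -0.0, -0.0]
wrist_force: [0.3, -0.7, -0.4]
width: 0.0485
grasp_force: 41.6
```

>>> send_rows(
  targets=[0,0,0,0,0,1,0,0,0,0,0,1,0,0,0,0,0,0.7,0,0,0,0,0,0],
)

```text
time: 73.85
tool_pos: [0.4633, -0.1655, 0.1528]
orientation: [0.998, -0.056, -0.0, -0.0]
wrist_force: [-0.4, -0.1, -1.3]
width: 0.0486
grasp_force: 41.6
```

```bash
python3 - <<'E'
from held import *
c=cam('wrist','w24.png'); held(c); plan(.5118,-.3585,.0515,-6.4)
z=.046
for v in (160,190): print(inner(c,z,v,(0,0,560,400)))
E
```

```text
near [121 105 107 113 139 200 211 212 210 211] far [214 148 142 135 144  63  30  27]
face [[465.5, -162.3, 92.7, 55.4, -6.3]] [ 0.4634 -0.1656  0.1529]
at [ 0.4634 -0.1656  0.1529] yaw -6.33 turn z 0.01 tilt xy rows [-0.004  0.006] shift [2.321 6.209 3.379] j6 1.20 t 73.9 w 48.8 gf 42 F [-0.9  0.4 -0.9]
[[405.8, -256.6, 84.5, 34.9, -6.4], [520.4, -269.3, 85.2, 35.0, -6.5], [520.6, -269.2, 88.6, 39.1, -6.5]]
[[406.1, -257.7, 83.5, 32.0, -6.4], [520.8, -269.3, 84.4, 34.5, -6.4], [520.8, -269.2, 90.3, 39.7, -6.4]]
```

>>> send_rows(
  targets=[0.4,1,0,0,0,0,0.4,1,0,0,0,0,0.4,1,0,0,0,0,0.4,1,0,0,0,0,0.4,1,0,0,0,0,0.32,1,0,0,0,0,0,0.21,0,0,0,0,0,0,0,0,0,0],
)

```text
time: 74.9
tool_pos: [0.5113, -0.3588, 0.1527]
orientation: [0.998, -0.056, -0.0, -0.0]
wrist_force: [0.1, -0.3, -0.9]
width: 0.0487
grasp_force: 41.6
```

>>> send_rows(
  targets=[0,0,1,0,0,0,0,0,1,0,0,0,0,0,0.7,0,0,0,0,0,0.4,0,0,0,0,0,0.22,0,0,0,0,0,0,0,0,0],
)

```text
time: 75.65
tool_pos: [0.5118, -0.3591, 0.0537]
orientation: [0.998, -0.056, 0.0, -0.0]
wrist_force: [0.6, -0.6, -0.5]
width: 0.0486
grasp_force: 41.6
```

```bash
python3 - <<'E'
from held import *
plan(.5118,-.3585,.0515,-6.4)
E
```

```text
at [ 0.5118 -0.3591  0.0537] yaw -6.44 turn z -0.01 tilt xy rows [-0.    -0.001] shift [-0.002 -0.02   0.075] j6 0.97 t 75.7 w 48.6 gf 42 F [ 0.6 -0.6 -0.5]
```

>>> send_rows(
  targets=[0,0,0.08,0,0,0,0,0,0,0,0,0],
)

```text
time: 75.9
tool_pos: [0.512, -0.3595, 0.0523]
orientation: [0.998, -0.056, 0.001, 0.0]
wrist_force: [-0.4, 1.0, 5.2]
width: 0.0487
grasp_force: 42.1
```

>>> send_rows(
  targets=[0,0,0,0,0,0,0,0,0,0,0,0,0,0,0,0,0,0],
  jaw=0.55,
)

```text
time: 76.28
tool_pos: [0.5117, -0.3593, 0.0512]
orientation: [0.998, -0.056, 0.0, -0.0]
wrist_force: [-0.1, -0.4, 0.2]
width: 0.0659
grasp_force: 0.0
```

>>> send_rows(
  targets=[0,0,-0.5,0,0,0,0,0,-1,0,0,0,0,0,-1,0,0,0,0,0,-1,0,0,0,0,0,-1,0,0,0,0,0,-1,0,0,0,-0.5,0,-1,0,0,0,-0.5,0,0,0,0,0,-0.5,0,0,0,0,0,0,0,0,0,0,0],
)

```text
time: 77.53
tool_pos: [0.4659, -0.354, 0.2457]
orientation: [0.998, -0.057, -0.0, -0.0]
wrist_force: [-0.0, -0.6, -1.2]
width: 0.0659
grasp_force: 0.0
```

```bash
python3 - <<'E'
from held import *
c=cam('wrist','w25.png'); plan(.5118,-.3585,.2,-6.4)
for v in (160,190): print(inner(c,.046,v,(0,0,560,420)))
s=cam('scene','s25.png');a=np.load('s13.npy',allow_pickle=True).item()
d=np.abs(s['pixels'].astype(int)-a['pixels']).max(2)
print('cap diff',d[218:238,275:297].max())
print('bystander diffs',[(n,int((d[y0:y1,x0:x1]>60).sum())) for n,x0,y0,x1,y1 in (('whet',180,320,255,370),('ink',290,285,315,315),('fig',338,210,360,250))])
E
```

```text
at [ 0.4665 -0.3542  0.2457] yaw -6.50 turn z -0.02 tilt xy rows [-0.007  0.006] shift [ 1.516 -0.026  1.524] j6 0.92 t 77.6 w 66.2 gf 0 F [-0.1  0.4  0. ]
[]
[[406.4, -255.7, 84.5, 34.3, -6.7], [520.7, -268.4, 84.5, 34.7, -6.8], [511.1, -359.2, 84.0, 34.5, -6.4], [520.5, -268.2, 90.3, 39.9, -6.4], [510.9, -358.9, 89.7, 39.7, -6.4]]
cap diff 64
bystander diffs [('whet', 0), ('ink', 0), ('fig', 0)]
```

```bash
python3 - <<'E'
import cv2,numpy as np
a=cv2.imread('pics/s13.png').astype(int);b=cv2.imread('pics/s25.png').astype(int)
d=np.abs(a-b).max(2)[214:245,272:300]; print(np.argwhere(d>25).tolist()[:40])
hw=lambda i:(i.min(2)[214:245,272:300]>170).any(1).argmax()
print(hw(a),hw(b))
E
```

```text
[[0, 0], [0, 1], [0, 2], [0, 3], [0, 4], [0, 5], [0, 6], [0, 7], [0, 8], [0, 9], [0, 10], [0, 11], [0, 12], [0, 13], [0, 14], [0, 15], [0, 26], [0, 27], [1, 0], [1, 1], [1, 2], [1, 3], [1, 4], [1, 5], [1, 6], [1, 7], [1, 8], [1, 9], [1, 10], [1, 11], [1, 12], [1, 13], [1, 14], [1, 15], [1, 26], [1, 27], [2, 0], [2, 1], [2, 2], [2, 3]]
8 8
```

Only a background shadow changed, and the cap's top edge is at the same row, so the cap is up. All three blanks lie on the rack, so I am handing the job in.

```bash
python3 -c "
from workcell import manip
print(manip.finish_job())"
```

```text
the job is handed in; nothing more can be done
None
```

I seated all three blanks in the fixture, pressed the cap fully down twice and let it come up, laid the blanks side by side on the drying rack, and handed the job in after about 78 s; it returned no verdict, but my last images showed the blanks in place, the cap up and the bystanders unmoved.

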